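Clear the pile on the radio bench

ROBOT

A 6-joint arm with a two-finger parallel gripper is mounted at the origin on the work surface. World frame = base frame: x ahead of the robot, y to its left, z up, the work surface at z = 0. Lengths are in mm, angles in rad, forces in N, time in s.
With the tool pointing down it reaches from about 350 to 875 mm from the base axis. Payload 4.2 kg.
Tool frame: the origin (TCP) lies midway between the tips of the shut fingers; the grasp point (between the pads) lies 19 mm behind it (arm.grasp_offset is the distance from the TCP to the grasp point, in mm); z points along the fingers, y is the line along which they close (so a half turn about z gives the same grasp; the last joint's range is limited). The gripper opens to 85 mm and grips with 20 to 120 N. Pads are 22 mm wide; open, the fingers measure 114 mm over their backs; the gripper's body (76 mm by 85 mm) begins 54 mm behind the grasp point. The pads swing forward as they close: fully open they stand 13 mm farther back than shut.
Start: joints at [1.391, 0.385, 0.008, 0, -1.194, -0.259], TCP at [265.5, 565.782, 200.112] pointing down, gripper open.
Joint ranges: [-3.14, 3.14], [-1.21, 2.06], [-1.07, 1.41], [-3.16, 2.05], [-2.99, -0.16], [-3.1, 3.1]. Speed limits (rad/s): [2.79, 2.79, 3.14, 3.14, 3.14, 3.14].

INTERFACE

Orientations are given as a unit quaternion [x, y, z, w].
In Python, from bench import arm gives the robot as it stands. The module is installed in compiled form; this text tells all that it offers.
- The arm moves only by the tool servo_tool, never from a script. Its argument "increments" is a list of rows, each a list of 7 numbers: the opening, from 0 (shut) to 1 (fully open), then the shift along the tool's x, y, z in m, then the turn, a rotation vector about the tool's x, y, z in degrees. In form: [[grip, x, y, z, ax, ay, az], ...]. A call has 1 to 12 rows; each row is the pose to reach, as a shift and turn from the pose commanded when the call began, along the tool's axes at that moment; what a row does not reach only later rows make up. A row lasts 1/8 s, in which the tool goes at most 62.5 mm and 10.7 degrees, less where a joint would pass 70% of its speed; a pose out of reach is approached as far as the arm can. A call with a gripper value outside its range is refused whole. The fingers move at their own pace and stop on an object; the grip force is fixed at half the most. Time passes only in rows, so rows that repeat a pose let the fingers close. It gives the time, the measured TCP pose, the force, the opening and the grip force at its end, in the units of the state.
- arm.read_state(): the state, without advancing time (a new reading comes with each control period).
- arm.get_image(name): name is "scene" or "top"; returns a dict with "color" (384x512x3 uint8, red, green, blue), "fx", "fy", "cx", "cy" (pixels), "rvec" (rotation vector, rad) and "tvec" (3), from world to camera coordinates, as OpenCV has them. Camera axes: x right, y down, z forward; pixel columns grow to the right and rows downward; lengths in mm; the calibration is good to about 2 mm. A picture is of the moment at which its call begins. There is no depth.
- arm.job_done(): hands the job in; it is judged then, once.
Trained networks look in the newest picture that a camera, given by its name, has taken for a name from the list of things; names that differ only in an ending like _2 or _b are one class to them, and where a whole thing is asked for, a point or a joint stands for the part that bears it (a point fixed in the world has none). Each returns a list of dicts, best first, with "p" (0 to 1); they miss things now and then, are a little off and sometimes report something else, mostly with a low value. They report only what shows in the picture. A call takes as long as a camera call. They do not tell look-alikes from the thing itself.
- arm.look_for(camera, thing): "box" ([centre column, centre row, width, height] in pixels, round what is visible of it).
- arm.spot_point(camera, thing): "centre" ([column, row] in pixels: a listed point, or the origin of a listed thing).
The state is a dict: "clock": time; "joints": joint angles; "joint_vel": joint speeds; "joint_efforts": joint torques, N m; "position": TCP position; "ee_rot": TCP orientation; "contact_force": force on the tool from outside, world axes, zero at the start; "wrist_torque": the same for the moment, N m; "gripper_width": finger opening in mm; "grasp_force": force on a finger pad.
Only numpy, scipy, OpenCV 4.12 (cv2) and the standard library are available. Lean on these libraries where they do the work, as an engineer would, in place of code of your own. Each camera call takes 0.05 s, during which the arm holds its last target. There are 200 camera calls.

TASK

Take the pile on the bench apart and put each thing away flat in its own place: the flux tin in the round recess of the dark wooden block, the handset battery in the small charger, the ring core over the upright post, and the big power pack in the large grey cradle. Set them down rather than dropping them, never tip one over, leave the yellow can and the carabiner where they are, and let go of everything at the end.

Things in the scene. Friction and masses are not known exactly. Their poses are not given: they have to be found in the camera images.
- fluxtin: Top of the pile at the start: small round aluminium tin, closed, diameter 36 mm, height 24 mm, 0.04 to 0.09 kg. Origin at the centre of its underside, z up. It stands on the handset battery, centred within about 6 mm. Goes in the recess of 'rest'.
- battery: Second from the top: small pale grey plastic handset battery, a flat block 56 mm (x) by 38 mm (y) by 26 mm high, 0.08 to 0.17 kg, three small brass contacts near its +x end. Origin at the centre of its underside, z up. It lies flat on the ring core. Goes in 'charger', either way round.
- core: Third from the top: dark grey ferrite ring, lying flat, outer diameter 62 mm, bore 34 mm, height 26 mm, 0.12 to 0.25 kg. Origin on its axis at the underside, z up. It lies on the power pack. Goes over 'post'.
- pack: Bottom of the pile, lying on the bench: black power pack, a block 110 mm (x) by 62 mm (y) by 34 mm high, 0.3 to 0.65 kg, a brass strip across its top near each end. Origin at the centre of its underside, z up. Goes in 'cradle', either way round.
- rest: Fixed. Dark wooden block 84 by 84 mm, 12 mm high, with a cork-lined round recess in its top, diameter 52 mm and 5 mm deep, so that the recess floor is 7 mm above the origin. Origin at the centre of its underside, z up. Place of the flux tin.
- charger: Fixed. Black plastic charger 100 mm (x) by 80 mm (y), 20 mm high, with a rectangular pocket in its top, 72 mm (x) by 54 mm (y) and 5 mm deep, so that the pocket floor is 15 mm above the origin. Origin at the centre of its underside, z up. Place of the handset battery, long side along x.
- post: Fixed. Round aluminium foot of diameter 90 mm and 8 mm thick, with an upright dark steel post of diameter 18 mm in its middle whose tapered tip is 28 mm above the bench (20 mm above the foot). Origin on the axis at the underside, z up. Place of the ring core, which lies flat on the foot with the post in its bore: its underside is then 8 mm above the origin.
- cradle: Fixed. Grey painted cradle 138 mm (x) by 90 mm (y), 12 mm high, with a rectangular pocket in its top, 126 mm (x) by 78 mm (y) and 5 mm deep, so that the pocket floor is 7 mm above the origin. Origin at the centre of its underside, z up. Place of the power pack, long side along x.
- can: Bystander, loose: yellow food can standing upright, diameter 74 mm, height 75 mm, origin at the centre of its underside. Must stay where it is.
- carabiner: Bystander, loose: aluminium carabiner lying flat, about 97 by 60 mm and 17 mm high, origin at its middle on the bench. Must stay where it is.
Things that resemble listed ones, but are neither listed nor needed, are in the scene too. Leave any green or red look-alike of the pack alone.

How it is judged (in metres and radians):
At the end, for the whole second after the job is handed in: Tin in the round recess, battery in the charger, pack in the cradle, ring core flat on the foot over the post: each within 14 mm of centre (tin and core 13 mm), within 3 mm of seated height, tilted under 0.08 rad, at rest (horizontal distance between fluxtin and rest below 0.013 m and z of fluxtin in the frame of rest between 0.004 and 0.01 m and angle between each of fluxtin, battery, core, pack's own z axis and vertical below 0.08 rad and linear speed of each of fluxtin, battery, core, pack below 0.02 m/s and angular speed of each of fluxtin, battery, core, pack below 0.2 rad/s and horizontal distance between battery and charger below 0.014 m and z of battery in the frame of charger between 0.012 and 0.018 m and horizontal distance between core and post below 0.013 m and z of core in the frame of post between 0.005 and 0.011 m and horizontal distance between pack and cradle below 0.014 m and z of pack in the frame of cradle between 0.004 and 0.01 m); the robot touches nothing.
It fails at once if one of the four things tipped by more than 0.5 rad (angle between any of fluxtin, battery, core, pack's own z axis and vertical above 0.5 rad).
It fails at once if one of the four things dropped: moving faster than 0.8 m/s with no finger on it ((linear speed of fluxtin above 0.8 m/s and contact force between fluxtin and the fingers below 0.05 N) or (linear speed of battery above 0.8 m/s and contact force between battery and the fingers below 0.05 N) or (linear speed of core above 0.8 m/s and contact force between core and the fingers below 0.05 N) or (linear speed of pack above 0.8 m/s and contact force between pack and the fingers below 0.05 N)).
It fails at once if the yellow can moved by more than 25 mm (distance of can from where it was at the start of the episode above 0.025 m).
It fails at once if the carabiner moved by more than 25 mm (distance of carabiner from where it was at the start of the episode above 0.025 m).
It also fails if it takes over 128 s, if anything falls off the work surface, if the arm or the gripper's body presses on something with over 40 N, if the wrist force passes 120 N, or if a joint passes its speed limit or range.

## Working session

There is one attempt and no reset: what is moved stays moved. The work goes in short steps, Python scripts to look and compute and a tool call to move; the robot and the scene stay as the last step left them, time stands still between calls to the robot, and variables do not carry over. Pictures are saved under pics/ and viewed, at most 14 in all, crops included, and the job is handed in when it is done.

Besides the shell and the picture viewer there is one more tool, called as name(argument=value, ...) on one line, values as JSON. servo_tool: Moves the arm, as the interface text tells. Its arguments: {"type":"object","properties":{"increments":{"type":"array","items":{"type":"array","items":{"type":"number"}}}},"required":["increments"]}

```bash
mkdir -p pics; cat > h.py <<'E'
from bench import arm
import numpy as np, cv2
from scipy.spatial.transform import Rotation as R
def ray(im,px):
    K=np.array([[im['fx'],0,im['cx']],[0,im['fy'],im['cy']],[0,0,1.]])
    Rm=cv2.Rodrigues(np.array(im['rvec'],float))[0]; t=np.array(im['tvec'],float)
    return -Rm.T@t, Rm.T@np.linalg.inv(K)@np.array([px[0],px[1],1.])
def at(im,px,z):
    c,d=ray(im,px); return c+d*(z-c[2])/d[2]
def proj(im,p):
    K=np.array([[im['fx'],0,im['cx']],[0,im['fy'],im['cy']],[0,0,1.]])
    return cv2.projectPoints(np.array(p,float).reshape(-1,1,3),np.array(im['rvec'],float),np.array(im['tvec'],float),K,None)[0].reshape(-1,2)
def save(im,name,crop=None,s=1):
    c=im['color'][:,:,::-1]
    if crop: x0,y0,x1,y1=crop; c=c[y0:y1,x0:x1]
    cv2.imwrite('pics/'+name,cv2.resize(np.ascontiguousarray(c),None,fx=s,fy=s,interpolation=cv2.INTER_CUBIC))
E
python3 - <<'E'
from h import *
np.set_printoptions(precision=1,suppress=True)
print(arm.read_state())
Z=dict(fluxtin=86,battery=60,core=34,pack=0,rest=0,charger=0,post=0,cradle=0,can=0,carabiner=0)
for cam in('scene','top'):
    im=arm.get_image(cam); save(im,cam+'0.png',s=1.5)
    print(cam,ray(im,(256,192)))
    for n,z in Z.items():
        print(n,[(round(d['p'],2),np.array(d['centre']),at(im,d['centre'],z)[:2]) for d in arm.spot_point(cam,n)][:4])
E
```

```text
{'clock': 0.0, 'joints': array([ 1.4,  0.4,  0. , -0. , -1.2, -0.3]), 'joint_vel': array([-0., -0., -0.,  0., -0., -0.]), 'joint_efforts': array([ -0. , -39.2,  18.8,   4.2,  -0. ,  -0. ]), 'position': array([265.2, 565.2, 199. ]), 'ee_rot': array([ 1. , -0.2, -0. ,  0. ]), 'contact_force': array([-0.1,  0.2, -0.4]), 'wrist_torque': array([ 0. , -0.1, -0. ]), 'grasp_force': 0.0, 'gripper_width': 85.56870490985486}
scene (array([1094.9,   50.5,  833.9]), array([-0.6,  0. , -0.8]))
fluxtin [(0.61, array([356.1, 172.8]), array([424.7, 328.5]))]
battery [(0.59, array([351.9, 180.9]), array([430.9, 320.9])), (0.44, array([301.7, 212. ]), array([532.5, 173. ]))]
core [(0.73, array([350. , 190.2]), array([442.5, 318.5]))]
pack [(0.83, array([387.1, 161.3]), array([302.8, 464.9])), (0.81, array([391.1, 244.1]), array([597.6, 403.1])), (0.67, array([351.9, 193.1]), array([425.7, 333.3])), (0.62, array([326. , 154.7]), array([268.5, 280.8]))]
rest [(0.87, array([147.2, 265.1]), array([ 642.5, -219.9])), (0.36, array([116.3, 204.1]), array([ 447. , -339.7]))]
charger [(0.75, array([117.6, 202.6
[... 693 characters left out ...]
ck [(0.93, array([227.7, 234.7]), array([349. , 141.4])), (0.89, array([142. , 249.4]), array([304.1, 443.5])), (0.82, array([193.8, 268.5]), array([234.9, 260.8])), (0.73, array([175. , 216.8]), array([416. , 327.7]))]
rest [(0.94, array([325.6, 147.4]), array([ 653.2, -214.9])), (0.37, array([171.2, 213.9]), array([426.6, 341.4]))]
charger [(0.92, array([364.7, 205.3]), array([ 441.3, -341.3]))]
post [(0.79, array([204.2, 146. ]), array([670.6, 222.9]))]
cradle [(0.57, array([271.5, 203.1]), array([456.7, -15.1]))]
can [(0.81, array([266.3, 130.6]), array([721.7,  -3.8]))]
carabiner [(0.63, array([216. , 199.4]), array([474.6, 181.5])), (0.34, array([173.1, 219.7]), array([405.9, 334.4]))]
```

View pics/scene0.png

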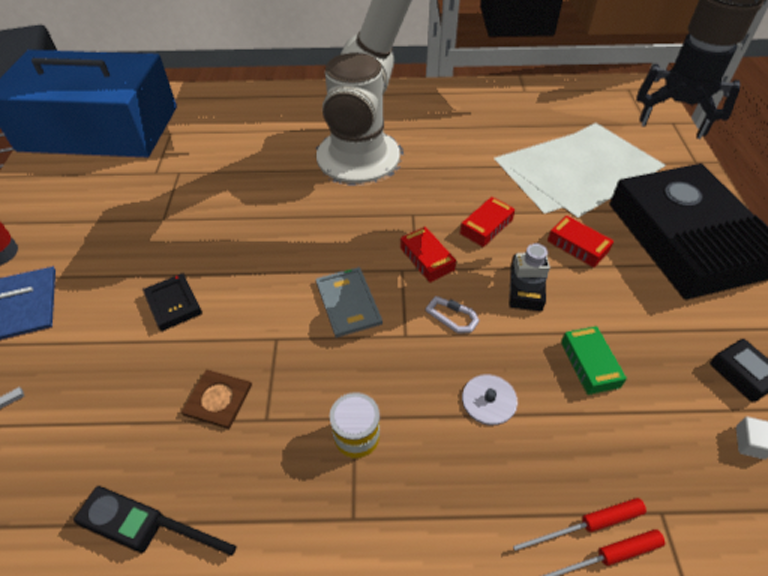

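View pics/top0.png

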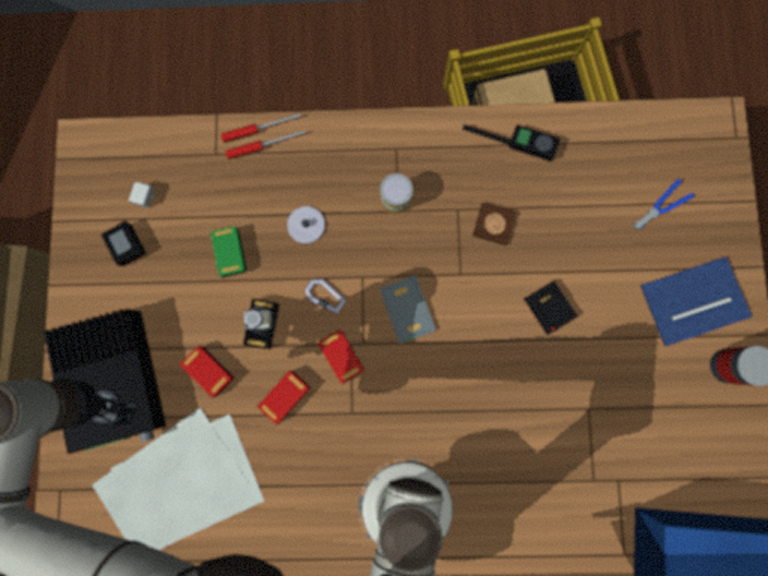

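```bash
python3 - <<'E'
from h import *
a=arm.get_image('scene');b=arm.get_image('top')
def crop(im,x0,y0,x1,y1):
    return cv2.resize(np.ascontiguousarray(im['color'][y0:y1,x0:x1,::-1]),(400,400),interpolation=cv2.INTER_CUBIC)
cv2.imwrite('pics/pile.png',np.vstack([np.hstack([crop(a,310,140,390,220),crop(b,135,175,215,255)])]))
t=np.hstack([crop(b,225,160,315,250),crop(b,320,160,410,250)])
cv2.imwrite('pics/places.png',t)
E
```

```text
(no output)
```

View pics/pile.png

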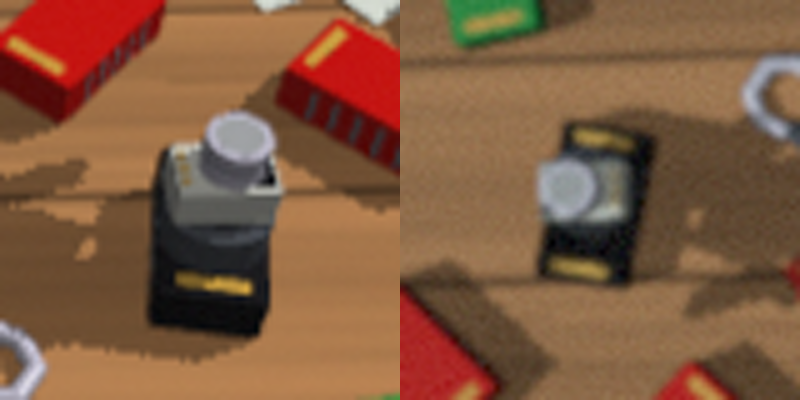

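View pics/places.png

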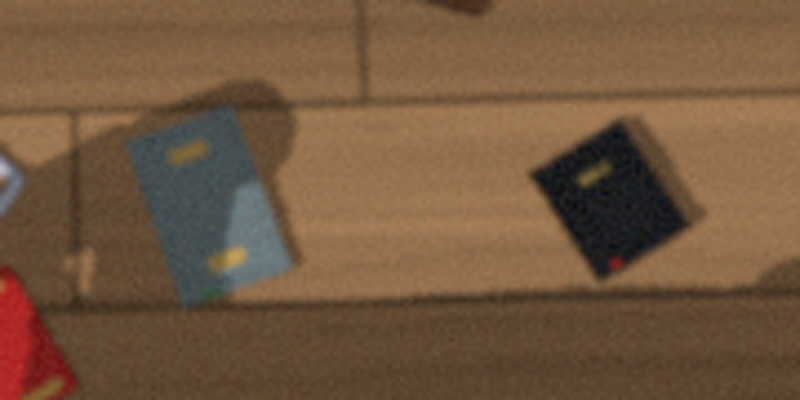

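Scene image: the pile stands at about (352,180), with the tin at (356,170), pale battery at (350,181), core at (350,190) and black pack at (351,197).

Top image: the pile is at about (172,214).

Pack look-alikes (scene pixels):
- red at (285,169), (325,147) and (387,161)
- green at (395,240)

Others that could be confused (scene pixels):
- the big black box at (460,155) is not the pack
- the black gadget with a screen at (497,245) is not the charger
- the white cube at (503,292) is not the battery

The crop confirms the black stack with brass strips. The places, in scene pixels, are:
- rest (145,266)
- charger (115,201)
- post (327,266)
- cradle (233,201)

Next I fit the poses to both cameras.

```bash
cat > fit.py <<'E'
from h import *
from scipy.optimize import minimize
S=4
def solid(kind,dims,x,y,yaw,z0,h):
    if kind=='box': b=np.array([[1,1],[-1,1],[-1,-1],[1,-1]])*np.array(dims)/2
    else: a=np.linspace(0,2*np.pi,40,endpoint=False); b=np.c_[np.cos(a),np.sin(a)]*dims/2
    c,s=np.cos(yaw),np.sin(yaw); b=b@np.array([[c,s],[-s,c]])+[x,y]
    return np.c_[b,np.full(len(b),z0)],np.c_[b,np.full(len(b),z0+h)]
def render(im,win,sol):
    x0,y0,x1,y1=win; L=np.zeros(((y1-y0)*S,(x1-x0)*S),np.uint8); k=1
    for lo,hi in sol:
        for pts in (np.r_[lo,hi],hi):
            p=(proj(im,pts)-[x0-.5,y0-.5])*S-.5
            cv2.fillConvexPoly(L,cv2.convexHull(np.round(p*16).astype(np.int32)),k,shift=4); k+=1
    return L
def run(objs,p0,ims,pad=9,steps=None,k=2):
    """objs: list (kind,dims,z0,h); params x,y,yaw each (yaw ignored for cyl)"""
    mk=lambda p:[solid(o[0],o[1],p[3*i],p[3*i+1],p[3*i+2],o[2],o[3]) for i,o in enumerate(objs)]
    data=[]
    for im in ims:
        q=np.vstack([proj(im,np.r_[a]) for s in mk(p0) for a in s])
        w=(int(q[:,0].min())-pad,int(q[:,1].min())-pad,int(q[:,0].max())+pad,int(q[:,1].max())+pad)
        c=cv2.cvtColor(im['color'],cv2.COLOR_RGB2LAB)[w[1]:w[3],w[0]:w[2]].astype(np.float32)
        c=cv2.resize(c,None,fx=S,fy=S,interpolation=cv2.INTER_CUBIC)
        L=cv2.dilate(render(im,w,mk(p0)),np.ones((25,25)))
        bg=c[L==0]; _,_,cen=cv2.kmeans(np.ascontiguousarray(bg),3,None,(3,20,1),2,0)
        dbg=np.min(np.linalg.norm(c[:,:,None]-cen,axis=3),2)
        data.append((im,w,c,dbg))
    def cost(p):
        t=0
        for im,w,c,dbg in data:
            L=render(im,w,mk(p)); t+=dbg[L==0].sum()
            for r in range(1,L.max()+1):
                v=c[L==r]
                if len(v)>20: t+=np.minimum(np.linalg.norm(v-np.median(v,0),axis=1),60).sum()
        return t/1e3/S/S*10
    best=None
    for it in range(3):
        sp=np.array([p0+d for d in np.vstack([np.zeros(len(p0)),np.diag((([8,8,.25] if it<2 else [4,4,.1])*len(objs)))])])
        r=minimize(cost,p0,method='Nelder-Mead',options=dict(initial_simplex=sp,maxfev=1200,xatol=.05,fatol=1e-4)); p0=r.x
    return p0,r.fun,mk(p0)
def overlay(im,sol,win,s=5):
    x0,y0,x1,y1=win; c=cv2.resize(np.ascontiguousarray(im['color'][y0:y1,x0:x1,::-1]),None,fx=s,fy=s,interpolation=cv2.INTER_CUBIC)
    for lo,hi in sol:
        for a in(lo,hi): cv2.polylines(c,[np.round((proj(im,a)-[x0-.5,y0-.5])*s).astype(np.int32)],True,(0,255,0) if a is hi else (255,0,255),1)
    return c
E
cat > r1.py <<'E'
from fit import *
import json
np.set_printoptions(precision=2,suppress=True)
a=arm.get_image('scene');b=arm.get_image('top')
jobs=dict(
 pile=([('box',(110,62),0,34),('cyl',62,34,26),('box',(56,38),60,26),('cyl',36,86,24)],[420,328,-.2, 422,323,0, 425,323,-1.75, 420,331,0]),
 cradle=([('box',(138,90),0,12)],[452,-12,.25]),
 charger=([('box',(100,80),0,20)],[441,-339,-1.0]),
 rest=([('box',(84,84),0,12)],[648,-217,-.3]),
 post=([('cyl',90,0,8)],[665,226,0]))
out={};tiles=[]
for n,(o,p) in jobs.items():
    for ims in ([a,b],[a],[b]):
        q,f,sol=run(o,np.array(p,float),ims)
        print(n,len(ims),q,round(f,1))
        if len(ims)==2:
            out[n]=q.tolist(); 
            for im in ims:
                m=proj(im,np.vstack([np.r_[s] for s in sol[0]])).mean(0).astype(int); tiles.append(overlay(im,sol,(m[0]-26,m[1]-32,m[0]+26,m[1]+28)))
json.dump(out,open('poses.json','w'))
t=[cv2.resize(x,(200,230)) for x in tiles]
t+= [np.zeros_like(t[0])]*2
cv2.imwrite('pics/ov.png',np.vstack([np.hstack([cv2.resize(x,(260,300)) for x in tiles[:2]]+[np.zeros((300,280,3),np.uint8)]),np.hstack([cv2.resize(x,(100,115)) for x in tiles[2:]])]))
cv2.imwrite('pics/ov.png',np.vstack([np.hstack([cv2.resize(x,(160,185),interpolation=cv2.INTER_AREA) for x in tiles[:5]]),np.hstack([cv2.resize(x,(160,185),interpolation=cv2.INTER_AREA) for x in tiles[5:]])]))
E
time python3 r1.py
```

```text
pile 2 [418.69 329.44  -0.22 428.53 326.11  -0.1  423.96 325.6   -1.6  424.9
 328.04  -0.01] 578.0
pile 1 [417.3  330.48  -0.25 428.48 326.2    0.07 424.5  325.58  -1.6  425.12
 327.58  -0.02] 307.6
pile 1 [418.88 323.31  -0.18 428.91 325.32  -0.1  423.18 324.61  -1.58 423.84
 327.52   0.09] 210.8
cradle 2 [446.63 -12.31   0.32] 587.2
cradle 1 [446.57 -12.13   0.32] 315.2
cradle 1 [448.16 -13.19   0.33] 278.0
charger 2 [ 442.64 -335.66   -0.98] 669.3
charger 1 [ 443.56 -332.33   -1.06] 347.6
charger 1 [ 441.25 -342.63   -1.27] 284.2
rest 2 [ 645.91 -225.91   -0.31] 501.6
rest 1 [ 646.08 -225.64   -0.31] 314.2
rest 1 [ 645.88 -228.09   -0.31] 181.7
post 2 [657.25 225.82   0.4 ] 339.5
post 1 [657.58 225.83   0.42] 225.9
post 1 [656.89 225.43   0.49] 113.6
real	0m18.352s
user	0m17.938s
sys	0m0.256s
```

View pics/ov.png

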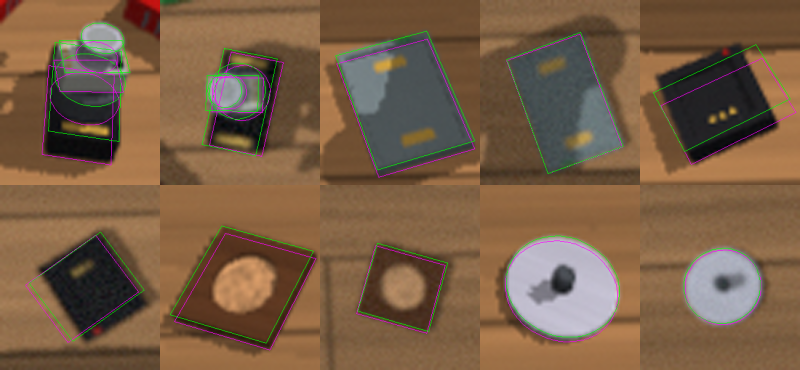

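The overlay shows cradle, rest and post fitting well. The charger fit fell into the wrong yaw, so I refit it from +0.5 rad and check the pile enlarged.

```bash
cat > r2.py <<'E'
from fit import *
import json
np.set_printoptions(precision=2,suppress=True)
a=arm.get_image('scene');b=arm.get_image('top'); out=json.load(open('poses.json'))
P=([('box',(110,62),0,34),('cyl',62,34,26),('box',(56,38),60,26),('cyl',36,86,24)],out['pile'])
C=([('box',(100,80),0,20)],[441,-339,.5])
for ims in ([a,b],[a],[b]):
    q,f,sc=run(*[C[0],np.array(C[1],float)],ims); print(q,f)
    if len(ims)==2: out['charger']=q.tolist(); keep=sc
json.dump(out,open('poses.json','w'))
sol=[solid(o[0],o[1],*out['pile'][3*i:3*i+3],o[2],o[3]) for i,o in enumerate(P[0])]
t=[]
for s in (sol,keep):
  for im in(a,b):
    m=proj(im,np.vstack([np.r_[x] for x in s[0]])).mean(0).astype(int)
    t.append(cv2.resize(overlay(im,s,(m[0]-28,m[1]-32,m[0]+28,m[1]+26),8),(400,300) if 0 else (390,400)))
cv2.imwrite('pics/ov2.png',np.hstack(t[:2])); cv2.imwrite('pics/ov3.png',np.hstack([cv2.resize(x,(300,310)) for x in t[2:]]))
E
python3 r2.py
```

```text
[ 441.14 -344.2     0.51] 426.01788330078125
[ 440.4  -343.94    0.52] 211.14601135253906
[ 443.09 -342.99    0.52] 215.6533660888672
```

View pics/ov2.png

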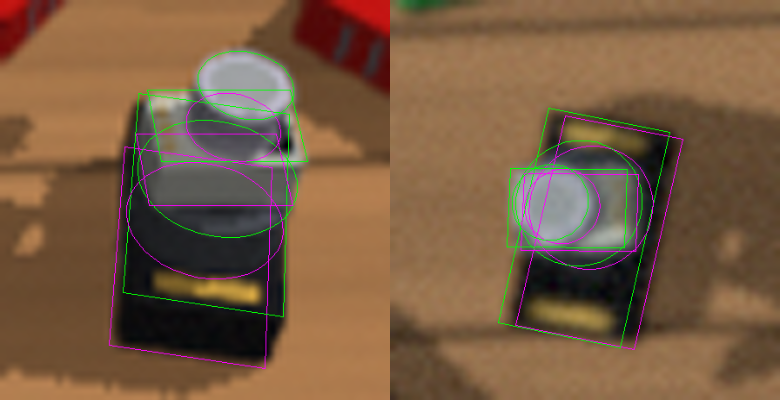

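View pics/ov3.png

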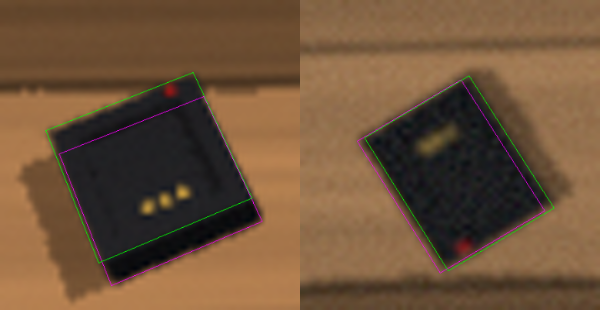

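```bash
cat > go.py <<'E'
import sys
from h import *
# usage: go.py x y z yawdeg(of tool y / closing axis; 'k' keep)  -> increments from the measured pose
s=arm.read_state(); p=np.array(s['position']); r=R.from_quat(s['ee_rot']); M=r.as_matrix()
yaw=np.degrees(np.arctan2(M[1,1],M[0,1])); j=s['joints']
x,y,z=map(float,sys.argv[1:4])
# pointing down exactly, with closing axis at target yaw
def tgt(a):
    yv=np.array([np.cos(a),np.sin(a),0]); zv=np.array([0,0,-1.]); return R.from_matrix(np.c_[np.cross(yv,zv),yv,zv])
print('t',round(s['clock'],1),'pos',p.round(1),'yaw',round(yaw,1),'j1,j6',np.degrees([j[0],j[5]]).round(0),'w',round(s['gripper_width'],1),'gf',round(s['grasp_force'],1),'F',np.array(s['contact_force']).round(1))
inc=M.T@(np.array([x,y,z])-p); print('shift m',(inc/1000).round(4))
j1=np.degrees(np.arctan2(y,x)); a0=yaw if sys.argv[4]=='k' else float(sys.argv[4])
for k in(-2,-1,0,1,2):
    a=a0+180*k
    if sys.argv[4]=='k' and k: continue
    d=(a-yaw); j6=np.degrees(j[5])+(j1-np.degrees(j[0]))-d
    if abs(d)<200: print('turn',round(d,1),'rotvec',np.degrees((r.inv()*tgt(np.radians(a))).as_rotvec()).round(1) if abs(d)<175 else '', 'j6 then',round(j6))
E
python3 go.py 425 328 150 -105
```

```text
t 1.4 pos [265.5 565.8 200.1] yaw -115.1 j1,j6 [ 80. -15.] w 85.4 gf 0.0 F [ 0.3 -0.   0.5]
shift m [0.2454 0.1475 0.0501]
turn -169.9 rotvec [  0.   -0.  169.9] j6 then 113
turn 10.1 rotvec [  0.    0.  -10.1] j6 then -67
turn 190.1 rotvec  j6 then -247
```

servo_tool(increments=[[1,0.2454,0.1475,0.05,0,0,0],[1,0.2454,0.1475,0.05,0,0,0],[1,0.2454,0.1475,0.05,0,0,0],[1,0.2454,0.1475,0.05,0,0,0],[1,0.2454,0.1475,0.05,0,0,0],[1,0.2454,0.1475,0.05,0,0,0],[1,0.2454,0.1475,0.05,0,0,0],[1,0.2454,0.1475,0.05,0,0,0]])

```text
clock: 2.4
position: [424.7, 329.0, 150.4]
ee_rot: [0.976, -0.217, 0.0, -0.0]
contact_force: [0.7, 0.3, 0.1]
gripper_width: 85.7
grasp_force: 0.0
```

```bash
python3 go.py 425 328 92 k
```

```text
t 2.4 pos [424.7 329.  150.4] yaw -115.1 j1,j6 [55. 10.] w 85.7 gf 0.0 F [0.7 0.3 0.1]
shift m [0.0007 0.0009 0.0584]
turn 0.0 rotvec [-0. -0. -0.] j6 then -8
```

```bash
sed -i 's/j6=np.degrees(j\[5\])+(j1-np.degrees(j\[0\]))-d/j6=np.degrees(j[5])-(j1-np.degrees(j[0]))+d/' go.py
```

servo_tool(increments=[[1,0.0007,0.0,0.03,0,0,0],[1,0.0007,0.0,0.05,0,0,0],[1,0.0007,0.0,0.0584,0,0,0],[1,0.0007,0.0,0.0584,0,0,0],[0.3,0.0007,0.0,0.0584,0,0,0],[0.3,0.0007,0.0,0.0584,0,0,0],[0.2,0.0007,0.0,0.0584,0,0,0],[0.2,0.0007,0.0,0.0584,0,0,0],[0.1,0.0007,0.0,0.0584,0,0,0],[0.1,0.0007,0.0,0.0584,0,0,0]])

```text
clock: 3.65
position: [425.6, 327.7, 91.7]
ee_rot: [0.976, -0.218, -0.0, 0.0]
contact_force: [0.6, 0.0, -0.0]
gripper_width: 8.6
grasp_force: 0.0
```

The fingers closed to 8.6 mm, so they hold no tin. I look before moving further.

```bash
python3 - <<'E'
from h import *
a=arm.get_image('scene');b=arm.get_image('top')
def crop(im,x0,y0,x1,y1):
    return cv2.resize(np.ascontiguousarray(im['color'][y0:y1,x0:x1,::-1]),(400,400),interpolation=cv2.INTER_CUBIC)
cv2.imwrite('pics/g1.png',np.hstack([crop(a,310,140,390,220),crop(b,135,175,215,255)]))
for cam in('scene','top'): print(arm.spot_point(cam,'fluxtin')[:3])
print(arm.read_state())
E
```

```text
[{'centre': [356.6, 175.7], 'p': 0.56}]
[]
{'clock': 3.85, 'joints': array([ 9.58173383e-01,  3.43716827e-01, -3.56761853e-01, -2.03076009e-05,
       -8.70416322e-01,  1.73768420e-01]), 'joint_vel': array([ 6.02981719e-05, -8.07769104e-04, -8.08751987e-04,  6.37618672e-04,
       -4.97736683e-04, -1.80808452e-03]), 'joint_efforts': array([-2.86219991e-03, -3.37842965e+01,  1.55080050e+01,  3.44559722e+00,
       -3.78059685e-04, -7.73510578e-06]), 'position': array([425.60908989, 327.66781867,  91.6703361 ]), 'ee_rot': array([ 9.76020852e-01, -2.17677041e-01, -2.60741949e-05,  4.25983139e-05]), 'contact_force': array([-0.23903102,  0.412502  , -0.74517979]), 'wrist_torque': array([ 0.01538846,  0.03446966, -0.01803469]), 'grasp_force': 0.0, 'gripper_width': 8.641244801105332}
```

View pics/g1.png

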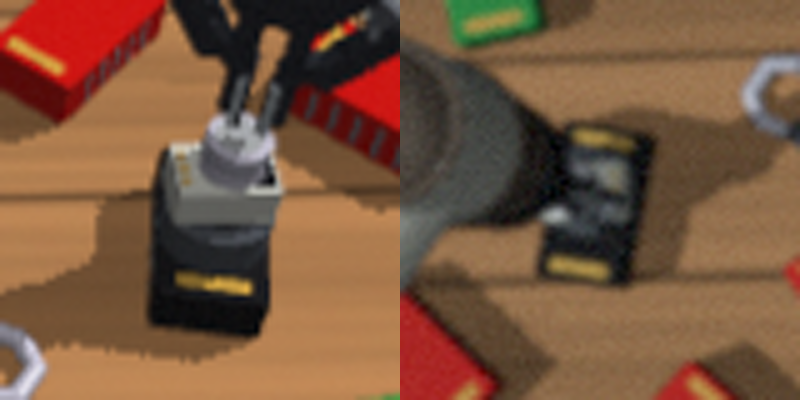

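```bash
python3 - <<'E'
from h import *
np.set_printoptions(precision=1,suppress=True)
a=arm.get_image('scene');b=arm.get_image('top'); s=arm.read_state(); p=np.array(s['position'])
for im,o in((a,(310,140)),(b,(135,175))):
    q=proj(im,[p,p+[0,0,19],p+[0,0,100],[425,328,110],[425,328,86]]); print((q-np.array(o)+.5)*5)
m=cv2.resize(np.ascontiguousarray(a['color'][100:200,300:400,::-1]),(600,600),interpolation=cv2.INTER_CUBIC)
cv2.imwrite('pics/g2.png',m)
E
```

```text
[[234.1 160.7]
 [241.2 136.4]
 [274.4  24.6]
 [241.3 136.5]
 [232.2 166.9]]
[[171.9 187.5]
 [165.  185.2]
 [132.9 174.3]
 [164.8 186.2]
 [173.5 189.1]]
```

View pics/g2.png

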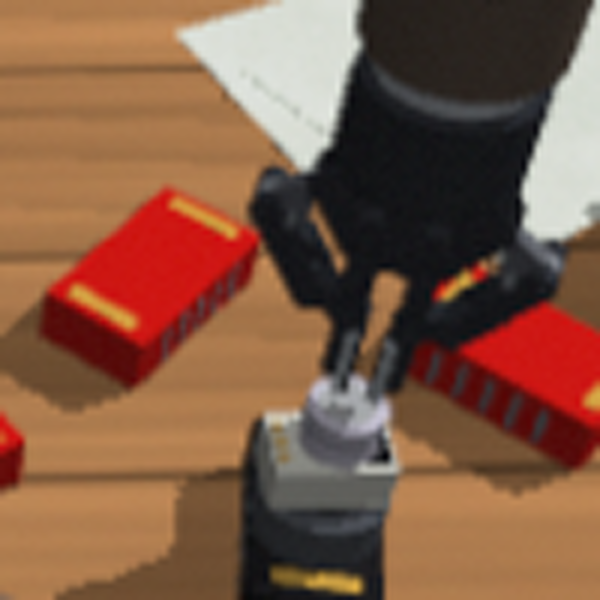

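The picture shows the tin in place with the finger tips apparently above its lid, at (345-385,390) in the crop. The TCP projects to (341,433), so either the heights or the TCP are off. I raise the arm and compare the tips with the projection.

servo_tool(increments=[[0.1,0,0,-0.03,0,0,0],[0,0,0,-0.06,0,0,0],[0,0,0,-0.06,0,0,0],[0,0,0,-0.06,0,0,0]])

```text
clock: 4.45
position: [425.2, 327.4, 151.2]
ee_rot: [0.976, -0.218, -0.0, 0.0]
contact_force: [0.4, 0.1, -0.4]
gripper_width: -0.3
grasp_force: 0.0
```

```bash
python3 - <<'E'
from h import *
np.set_printoptions(precision=1,suppress=True)
a=arm.get_image('scene'); s=arm.read_state(); p=np.array(s['position']); print(p,s['gripper_width'])
q=proj(a,[p,p+[0,0,19],p+[0,0,73]])
m=cv2.resize(np.ascontiguousarray(a['color'][100:200,300:400,::-1]),(600,600),interpolation=cv2.INTER_CUBIC)
for u in (q-[300,100]+.5)*6: cv2.circle(m,tuple(int(v) for v in u),4,(0,255,0),1)
cv2.imwrite('pics/g3.png',m)
for n,z in(('fluxtin',86),('battery',60)):
  for cam in('scene','top'): print(n,cam,[(d['p'],d['centre']) for d in arm.spot_point(cam,n)[:2]])
E
```

```text
[425.1 327.1 150.8] -0.00956164263846832
fluxtin scene [(0.74, [353.9, 173.8]), (0.16, [239.8, 290.0])]
fluxtin top []
battery scene [(0.63, [353.2, 177.9])]
battery top [(0.44, [172.6, 213.1])]
```

View pics/g3.png

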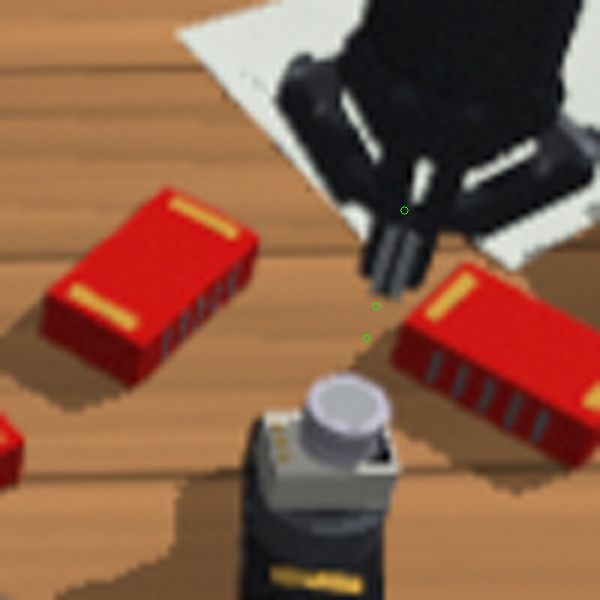

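The tips appear about 25 mm above (or about 30 mm behind) the projected TCP. I open the gripper and look from both cameras to tell which.

servo_tool(increments=[[1,0,0,0,0,0,0],[1,0,0,0,0,0,0],[1,0,0,0,0,0,0],[1,0,0,0,0,0,0],[1,0,0,0,0,0,0]])

```text
clock: 5.32
position: [425.6, 327.7, 151.8]
ee_rot: [0.976, -0.218, 0.0, -0.0]
contact_force: [-0.4, 0.2, -0.1]
gripper_width: 85.4
grasp_force: 0.0
```

```bash
python3 - <<'E'
from h import *
np.set_printoptions(precision=1,suppress=True)
s=arm.read_state(); p=np.array(s['position']); M=R.from_quat(s['ee_rot']).as_matrix(); print(p,s['gripper_width'])
t=[]
for cam,o in(('scene',(320,90)),('top',(120,170))):
    im=arm.get_image(cam); k=80; f=5
    m=cv2.resize(np.ascontiguousarray(im['color'][o[1]:o[1]+k,o[0]:o[0]+k,::-1]),(400,400),interpolation=cv2.INTER_CUBIC)
    for dz,col in((13,(0,255,0)),(38,(255,0,255))):
        pts=[p+M[:,1]*w+M[:,0]*x+[0,0,dz] for w in(42.5,57,-42.5,-57) for x in (-11,11)]
        for u in (proj(im,pts)-o+.5)*f: cv2.circle(m,tuple(int(v) for v in u),3,col,1)
    t.append(m)
cv2.imwrite('pics/g4.png',np.hstack(t))
E
```

```text
[425.6 327.7 151.8] 85.4171530328297
```

View pics/g4.png

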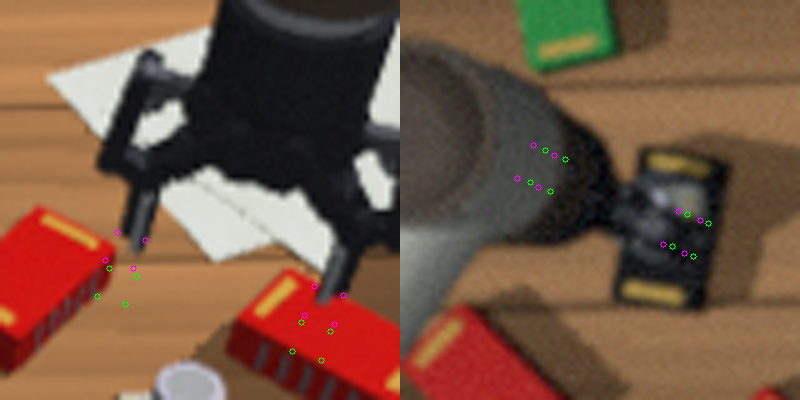

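The projected tips miss the real ones by about (+3.4,-8) px in the scene view. Touching a bare spot on the bench with shut fingers will settle the height.

```bash
python3 go.py 540 300 40 k
```

```text
t 5.4 pos [425.6 327.7 151.7] yaw -115.1 j1,j6 [55. 10.] w 85.4 gf 0.0 F [ 0.1 -0.9 -0.7]
shift m [ 0.1153 -0.0235  0.1117]
turn 0.0 rotvec [-0. -0. -0.] j6 then 36
```

servo_tool(increments=[[0,0.0576,-0.0118,0,0,0,0],[0,0.1153,-0.0235,0,0,0,0],[0,0.1153,-0.0235,0,0,0,0],[0,0.1153,-0.0235,0.05,0,0,0],[0,0.1153,-0.0235,0.1,0,0,0],[0,0.1153,-0.0235,0.1117,0,0,0],[0,0.1153,-0.0235,0.1117,0,0,0],[0,0.1153,-0.0235,0.122,0,0,0],[0,0.1153,-0.0235,0.131,0,0,0],[0,0.1153,-0.0235,0.14,0,0,0],[0,0.1153,-0.0235,0.142,0,0,0],[0,0.1153,-0.0235,0.142,0,0,0]])

```text
clock: 6.92
position: [540.1, 300.0, 9.6]
ee_rot: [0.976, -0.218, 0.0, 0.0]
contact_force: [-0.1, 0.7, -0.1]
gripper_width: 0.2
grasp_force: 0.0
```

```bash
python3 - <<'E'
from h import *
np.set_printoptions(precision=1,suppress=True)
s=arm.read_state(); p=np.array(s['position']); M=R.from_quat(s['ee_rot']).as_matrix(); print(p,s['gripper_width'],s['contact_force'])
t=[]
for cam in('scene','top'):
    im=arm.get_image(cam); q=proj(im,p); print(q); o=(q[0]-30).astype(int); k=60; f=400/60
    m=cv2.resize(np.ascontiguousarray(im['color'][o[1]:o[1]+k,o[0]:o[0]+k,::-1]),(400,400),interpolation=cv2.INTER_CUBIC)
    for dz,col in((0,(0,255,0)),(25,(255,0,255))):
        for u in (proj(im,p+[0,0,dz])-o+.5)*f: cv2.circle(m,tuple(int(v) for v in u),4,col,1)
    t.append(m)
cv2.imwrite('pics/g5.png',np.hstack(t))
E
```

```text
[540.1 300.    9.6] 0.17177672746068237 [-0.1  0.7 -0.1]
[[348.  224.4]]
[[182.4 181.6]]
```

View pics/g5.png

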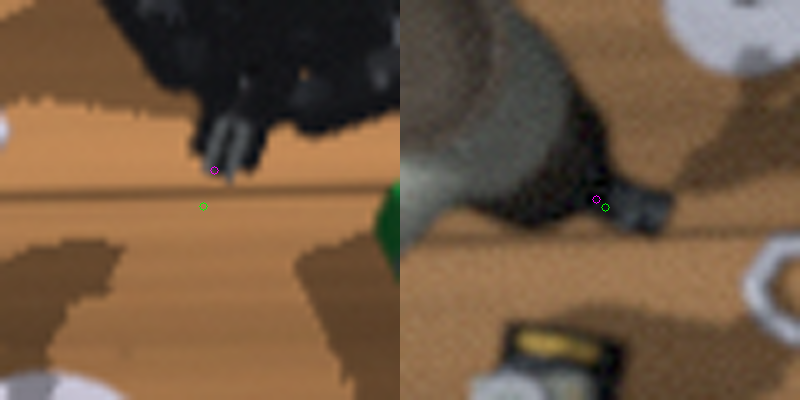

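The scene view still puts the tips about 20 mm above the projected TCP. The stub in the top view is only the knuckle. No contact yet, so I keep probing downwards.

servo_tool(increments=[[0,0,0,0.003,0,0,0],[0,0,0,0.006,0,0,0],[0,0,0,0.009,0,0,0],[0,0,0,0.011,0,0,0],[0,0,0,0.012,0,0,0],[0,0,0,0.012,0,0,0]])

```text
clock: 7.78
position: [539.9, 299.9, -2.4]
ee_rot: [0.976, -0.218, -0.0, 0.0]
contact_force: [0.1, 0.8, 0.4]
gripper_width: 0.0
grasp_force: 0.0
```

servo_tool(increments=[[0,0,0,0.002,0,0,0],[0,0,0,0.004,0,0,0],[0,0,0,0.006,0,0,0],[0,0,0,0.008,0,0,0],[0,0,0,0.008,0,0,0]])

```text
clock: 8.4
position: [539.9, 299.9, -10.5]
ee_rot: [0.976, -0.218, -0.0, 0.0]
contact_force: [0.2, -0.3, 0.4]
gripper_width: 0.2
grasp_force: 0.0
```

servo_tool(increments=[[0,0,0,0.002,0,0,0],[0,0,0,0.004,0,0,0],[0,0,0,0.005,0,0,0],[0,0,0,0.005,0,0,0]])

```text
clock: 8.9
position: [539.9, 299.9, -15.4]
ee_rot: [0.976, -0.218, -0.0, 0.0]
contact_force: [-0.5, -0.2, -0.4]
gripper_width: 0.1
grasp_force: 0.0
```

servo_tool(increments=[[0,0,0,0.001,0,0,0],[0,0,0,0.002,0,0,0],[0,0,0,0.003,0,0,0],[0,0,0,0.003,0,0,0]])

```text
clock: 9.4
position: [539.9, 299.9, -18.4]
ee_rot: [0.976, -0.218, -0.0, 0.0]
contact_force: [-0.1, 1.0, -0.4]
gripper_width: -0.0
grasp_force: 0.0
```

servo_tool(increments=[[0,0,0,0.001,0,0,0],[0,0,0,0.002,0,0,0],[0,0,0,0.003,0,0,0],[0,0,0,0.003,0,0,0]])

```text
clock: 9.9
position: [539.9, 299.9, -21.4]
ee_rot: [0.976, -0.218, -0.0, 0.0]
contact_force: [-0.4, -0.4, -0.1]
gripper_width: -0.1
grasp_force: 0.0
```

```bash
python3 - <<'E'
from h import *
s=arm.read_state(); print(s['position'],s['contact_force'],s['joints'],arm.grasp_offset)
E
```

```text
[539.90860089 299.92719375 -21.43107925] [-0.3570881  -0.35942977 -0.0527805 ] [ 7.68762052e-01  6.02606175e-01 -2.53288330e-01 -4.61793432e-05
 -7.15171848e-01  3.63206079e-01] 18.700000000000003
```

servo_tool(increments=[[0,0,0,0.001,0,0,0],[0,0,0,0.002,0,0,0],[0,0,0,0.003,0,0,0],[0,0,0,0.003,0,0,0]])

```text
clock: 10.4
position: [539.9, 299.9, -24.4]
ee_rot: [0.976, -0.218, -0.0, 0.0]
contact_force: [-0.6, -0.1, 0.0]
gripper_width: 0.4
grasp_force: 0.0
```

servo_tool(increments=[[0,0,0,0.001,0,0,0],[0,0,0,0.002,0,0,0],[0,0,0,0.003,0,0,0],[0,0,0,0.003,0,0,0]])

```text
clock: 10.9
position: [539.9, 299.9, -27.4]
ee_rot: [0.976, -0.218, -0.0, 0.0]
contact_force: [0.1, -0.4, 0.6]
gripper_width: -0.3
grasp_force: 0.0
```

```bash
python3 - <<'E'
from h import *
s=arm.read_state(); p=np.array(s['position']); print(p)
t=[]
for cam in('scene','top'):
    im=arm.get_image(cam); q=proj(im,p); o=(q[0]-[30,40]).astype(int); k=60; f=400/60
    m=cv2.resize(np.ascontiguousarray(im['color'][o[1]:o[1]+k,o[0]:o[0]+k,::-1]),(400,400),interpolation=cv2.INTER_CUBIC)
    for dz,col in((0,(0,255,0)),(25,(255,0,255))):
        for u in (proj(im,p+[0,0,dz])-o+.5)*f: cv2.circle(m,tuple(int(v) for v in u),4,col,1)
    t.append(m)
cv2.imwrite('pics/g6.png',np.hstack(t))
E
```

```text
[539.91661794 299.91509255 -27.42023711]
```

View pics/g6.png

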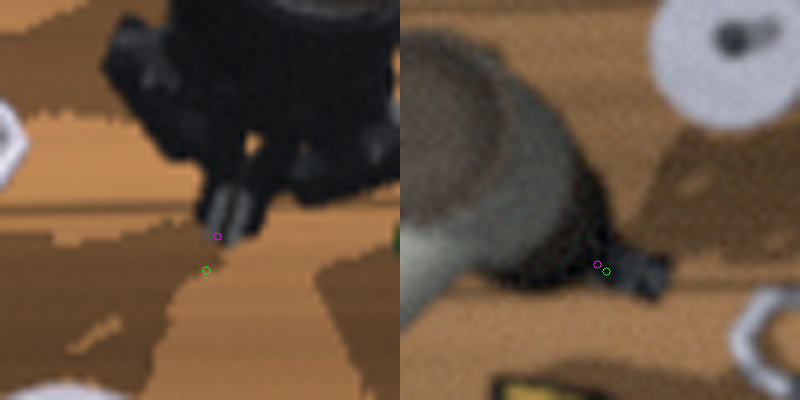

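The tips are now nearly meeting their own shadow at (226,250), so the bench is a few mm below.

servo_tool(increments=[[0,0,0,0.001,0,0,0],[0,0,0,0.002,0,0,0],[0,0,0,0.002,0,0,0]])

```text
clock: 11.38
position: [539.9, 299.9, -29.4]
ee_rot: [0.976, -0.218, -0.0, 0.0]
contact_force: [0.1, -0.8, 1.0]
gripper_width: -0.1
grasp_force: 0.0
```

servo_tool(increments=[[0,0,0,0.001,0,0,0],[0,0,0,0.002,0,0,0],[0,0,0,0.002,0,0,0]])

```text
clock: 11.75
position: [540.0, 300.0, -31.0]
ee_rot: [0.976, -0.218, 0.0, -0.0]
contact_force: [-0.6, -0.6, 3.0]
gripper_width: -0.1
grasp_force: 1.1
```

Contact came at a reported z of about -30.5, so the true tips sit about 30.5 mm above the reported TCP. I now check the horizontal offset from the tip pixels I saw.

```bash
python3 - <<'E'
from h import *
np.set_printoptions(precision=1,suppress=True)
im=arm.get_image('scene')
for p,d in (([539.9,299.9,-27.4],(3.2,-4.05)),([540.1,300,9.6],(3.7,-4.2)),([425.1,327.1,150.8],(2.9,-7.2)),([425.6,327.7,151.8-13],(19/5,-39/5)),):
    p=np.array(p); q=proj(im,p)[0]+d
    print(p,'->',at(im,q,p[2]+30.5)-p)
E
```

```text
[539.9 299.9 -27.4] -> [ 7.1  1.9 30.5]
[540.1 300.    9.6] -> [ 7.7  2.6 30.5]
[425.1 327.1 150.8] -> [ 5.1 -0.1 30.5]
[425.6 327.7 138.8] -> [ 2.4  2.8 30.5]
```

```bash
sed -i 's/^s=arm.read_state(); p=np.array(s\[.position.\])/&+[0,0,30.5]/' go.py; python3 go.py 425 328 150 k; python3 go.py 425 328 92 k
```

```text
t 11.8 pos [ 5.4e+02  3.0e+02 -5.0e-01] yaw -115.1 j1,j6 [44. 21.] w 0.2 gf 1.2 F [-1.7 -0.8  3.5]
shift m [-0.116   0.0235 -0.1505]
turn 0.0 rotvec [-0. -0. -0.] j6 then 27
t 11.8 pos [ 5.4e+02  3.0e+02 -5.0e-01] yaw -115.1 j1,j6 [44. 21.] w 0.2 gf 1.2 F [-1.7 -0.8  3.5]
shift m [-0.116   0.0235 -0.0925]
turn 0.0 rotvec [-0. -0. -0.] j6 then 27
```

servo_tool(increments=[[0,0,0,-0.06,0,0,0],[0.5,0,0,-0.12,0,0,0],[1,0,0,-0.15,0,0,0],[1,-0.06,0.012,-0.15,0,0,0],[1,-0.116,0.0235,-0.15,0,0,0],[1,-0.116,0.0235,-0.15,0,0,0],[1,-0.116,0.0235,-0.15,0,0,0],[1,-0.116,0.0235,-0.12,0,0,0],[1,-0.116,0.0235,-0.095,0,0,0],[1,-0.116,0.0235,-0.092,0,0,0],[1,-0.116,0.0235,-0.092,0,0,0]])

```text
clock: 13.18
position: [426.1, 328.1, 61.0]
ee_rot: [0.976, -0.218, 0.0, -0.0]
contact_force: [0.2, -0.2, -0.2]
gripper_width: 85.4
grasp_force: 0.0
```

servo_tool(increments=[[0.5,0,0,0,0,0,0],[0.4,0,0,0,0,0,0],[0.4,0,0,0,0,0,0],[0.3,0,0,0,0,0,0],[0.3,0,0,0,0,0,0],[0.2,0,0,0,0,0,0]])

```text
clock: 13.92
position: [425.4, 328.4, 61.7]
ee_rot: [0.976, -0.217, 0.0, -0.001]
contact_force: [-1.2, -1.2, 6.3]
gripper_width: 33.5
grasp_force: 59.5
```

Gripped at 33.5 mm, a bit under 36. I lift a little and measure where the tin sits in the gripper.

servo_tool(increments=[[0.2,0,0,-0.01,0,0,0],[0.2,0,0,-0.03,0,0,0],[0.2,0,0,-0.06,0,0,0],[0.2,0,0,-0.08,0,0,0],[0.2,0,0,-0.08,0,0,0]])

```text
clock: 14.55
position: [425.6, 328.8, 142.3]
ee_rot: [0.976, -0.218, 0.001, -0.002]
contact_force: [-0.2, 0.6, -1.2]
gripper_width: 33.9
grasp_force: 59.7
```

```bash
python3 - <<'E'
from fit import *
np.set_printoptions(precision=1,suppress=True)
s=arm.read_state(); p=np.array(s['position'])+[0,0,30.5]; print(p,s['gripper_width'],s['grasp_force'],s['contact_force'])
a=arm.get_image('scene'); b=arm.get_image('top')
for cam,im in(('scene',a),('top',b)):
    for n,z in (('fluxtin',p[2]-6),('battery',60),('core',34),('pack',0)):
        for d in arm.spot_point(cam,n)[:4]: print(cam,n,round(d['p'],2),np.array(d['centre']),at(im,d['centre'],z))
q=proj(a,p)[0].astype(int); m=lambda im,o:cv2.resize(np.ascontiguousarray(im['color'][o[1]:o[1]+90,o[0]:o[0]+90,::-1]),(400,400),interpolation=cv2.INTER_CUBIC)
print(q)
t=m(a,(310,110))
for lo,hi in [solid('cyl',36,p[0],p[1],0,p[2]-6,24)]:
    for w in(lo,hi): cv2.polylines(t,[((proj(a,w)-[310,110]+.5)*400/90).astype(np.int32)],True,(0,255,0),1)
cv2.imwrite('pics/h1.png',np.hstack([t,m(b,(125,165))]))
E
```

```text
[425.6 328.8 172.8] 33.898482315755466 59.71995770931244 [-0.2  0.6 -1.2]
scene fluxtin 0.49 [358.1 154.9] [436.9 315.  166.8]
scene battery 0.71 [352.3 177.7] [419.3 324.2  60. ]
scene core 0.49 [352.  188.4] [436.2 325.2  34. ]
scene core 0.23 [147.7 266.1] [ 663.7 -207.2   34. ]
scene pack 0.96 [393.8 243.5] [596.  410.5   0. ]
scene pack 0.84 [281.1 175.7] [352.8 134.1   0. ]
scene pack 0.75 [325.1 154.5] [267.6 278.1   0. ]
scene pack 0.65 [387.8 165. ] [318.4 463.2   0. ]
top battery 0.66 [170.8 212.8] [425.5 328.7  60. ]
top core 0.43 [173.9 214.2] [422.6 324.   34. ]
top pack 0.97 [139.8 245.8] [316.8 451.5   0. ]
top pack 0.81 [225.6 239.4] [332.8 149.    0. ]
top pack 0.73 [152.8 170.1] [586.5 409.5   0. ]
top pack 0.62 [192.5 265.2] [246.3 265.4   0. ]
[363 149]
```

View pics/h1.png

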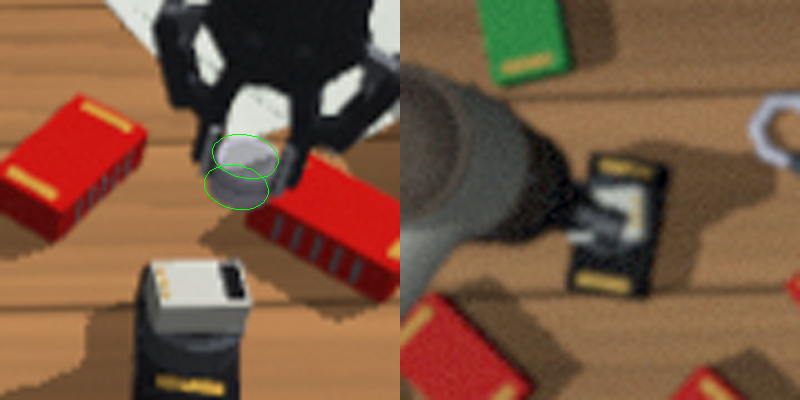

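The held tin matches the predicted outline to within a few mm, at about (240,175) in the crop, so the offset is right. That was my last picture; from here on I measure numerically.

```bash
python3 go.py 646 -226 150 k; cat > pile.py <<'E'
from fit import *
import sys
np.set_printoptions(precision=2,suppress=True)
a=arm.get_image('scene');b=arm.get_image('top')
O=[('box',(110,62),0,34),('cyl',62,34,26),('box',(56,38),60,26)]; P=[421,327,-.2,423,325,0,424,325,-1.65]
n=int(sys.argv[1])
for ims in ([a,b],[a],[b]):
    q,f,s=run(O[:n],np.array(P[:3*n],float),ims); print(q,round(f))
E

```

```text
t 15.1 pos [424.9 327.9 170.8] yaw -115.1 j1,j6 [55. 10.] w 34.3 gf 59.7 F [-0.   0.4 -0.1]
shift m [0.4355 0.4074 0.021 ]
turn 0.0 rotvec [ 0.  0. -0.] j6 then 84
```

servo_tool(increments=[[0.2,0.04,0.038,0.01,0,0,0],[0.2,0.4355,0.4074,0.02,0,0,0],[0.2,0.4355,0.4074,0.02,0,0,0],[0.2,0.4355,0.4074,0.02,0,0,0],[0.2,0.4355,0.4074,0.02,0,0,0],[0.2,0.4355,0.4074,0.02,0,0,0],[0.2,0.4355,0.4074,0.02,0,0,0],[0.2,0.4355,0.4074,0.02,0,0,0],[0.2,0.4355,0.4074,0.02,0,0,0],[0.2,0.4355,0.4074,0.02,0,0,0],[0.2,0.4355,0.4074,0.02,0,0,0],[0.2,0.4355,0.4074,0.02,0,0,0]])

```text
clock: 16.55
position: [645.7, -225.5, 120.1]
ee_rot: [0.976, -0.218, -0.001, -0.0]
contact_force: [-0.5, 0.0, 0.1]
gripper_width: 33.8
grasp_force: 59.8
```

```bash
python3 pile.py 3; python3 go.py 646 -226 14 k; python3 - <<'E'
from h import *
im=arm.get_image('scene')
for d in arm.spot_point('scene','fluxtin')[:2]: print(d, at(im,d['centre'],145))
E
```

```text
[418.69 329.3   -0.22 428.19 326.28  -0.01 424.47 325.34  -1.59] 522
[417.53 330.73  -0.26 428.39 326.27   0.18 425.43 325.18  -1.59] 272
[418.92 322.98  -0.18 427.28 324.98   0.17 423.3  324.8   -1.55] 229
t 16.6 pos [ 645.9 -224.6  151.3] yaw -115.1 j1,j6 [-6. 71.] w 33.4 gf 59.8 F [ 0.7 -0.4 -0.5]
shift m [0.0007 0.0012 0.1373]
turn 0.0 rotvec [-0.  0.  0.] j6 then 84
{'centre': [130.8, 236.3], 'p': 0.72} [ 649.82409718 -220.51684324  145.        ]
```

The two estimates of the rest differ by several mm, so I check it with the cork disc in the first pictures.

```bash
python3 - <<'E'
from h import *
for cam in('scene','top'):
    im=arm.get_image(cam); c=cv2.imread(f'pics/{cam}0.png'); c=cv2.resize(c,(512,384),interpolation=cv2.INTER_AREA).astype(float)
    u=proj(im,[646,-224,7])[0]; x,y=np.round(u).astype(int); r=13 if cam=='scene' else 11
    w=c[y-r:y+r+1,x-r:x+r+1].sum(2); big=cv2.resize(w,None,fx=4,fy=4,interpolation=cv2.INTER_CUBIC)
    t,_=cv2.threshold(cv2.normalize(big,None,0,255,cv2.NORM_MINMAX).astype(np.uint8),0,255,cv2.THRESH_OTSU); m=(cv2.normalize(big,None,0,255,cv2.NORM_MINMAX)>t).astype(np.uint8)
    n,l,st,ce=cv2.connectedComponentsWithStats(m); 
    for i in range(1,n):
        q=(ce[i]+.5)/4-.5+[x-r,y-r]
        if st[i,4]>60: print(cam,st[i].tolist(),q,at(im,q,7))
E
```

```text
scene [9, 18, 81, 71, 4361] [143.77743064 264.89798785] [ 645.53525359 -226.24065404    7.        ]
top [21, 16, 56, 57, 2531] [329.58104504 148.65670684] [ 646.43925431 -227.58443717    7.        ]
top [0, 86, 22, 6, 92] [319.74728261 159.92119565] [ 606.33946721 -190.76234377    7.        ]
```

The cork disc confirms the rest at (646,-226.5). Lowering.

servo_tool(increments=[[0.2,0.0007,0.0012,0.05,0,0,0],[0.2,0.0007,0.0012,0.1,0,0,0],[0.2,0.0007,0.0012,0.12,0,0,0],[0.2,0.0007,0.0012,0.13,0,0,0],[0.2,0.0007,0.0012,0.135,0,0,0],[0.2,0.0007,0.0012,0.137,0,0,0],[0.2,0.0007,0.0012,0.1375,0,0,0],[0.2,0.0007,0.0012,0.1375,0,0,0]])

```text
clock: 17.85
position: [646.7, -227.3, -16.0]
ee_rot: [0.976, -0.218, 0.001, -0.0]
contact_force: [-0.6, 0.3, -1.4]
gripper_width: 33.9
grasp_force: 59.8
```

servo_tool(increments=[[0.2,0,0,0.001,0,0,0],[0.2,0,0,0.0015,0,0,0],[0.2,0,0,0.0015,0,0,0]])

```text
clock: 18.23
position: [646.7, -227.3, -17.2]
ee_rot: [0.976, -0.218, 0.001, 0.0]
contact_force: [-1.4, 1.1, 4.9]
gripper_width: 34.1
grasp_force: 60.3
```

Contact at 4.9 N; release gently and rise.

servo_tool(increments=[[0.45,0,0,0,0,0,0],[0.55,0,0,0,0,0,0],[0.7,0,0,0,0,0,0],[0.7,0,0,-0.02,0,0,0],[1,0,0,-0.07,0,0,0],[1,0,0,-0.12,0,0,0],[1,0,0,-0.15,0,0,0]])

```text
clock: 19.1
position: [647.8, -227.7, 137.0]
ee_rot: [0.976, -0.217, 0.003, 0.0]
contact_force: [-0.2, 0.1, -0.5]
gripper_width: 85.7
grasp_force: 0.0
```

```bash
cat > pts.py <<'E'
from h import *
import sys
np.set_printoptions(precision=1,suppress=True)
for a in sys.argv[1:]:
    n,z=a.split(':')
    for cam in('scene','top'):
        im=arm.get_image(cam)
        for d in arm.spot_point(cam,n)[:3]: print(cam,n,round(d['p'],2),at(im,d['centre'],float(z)))
E
python3 pts.py fluxtin:7; python3 - <<'E'
from fit import *
# pile difference: battery alone by its pale colour, top face outline
np.set_printoptions(precision=2,suppress=True)
a=arm.get_image('scene');b=arm.get_image('top')
for im,nm in((a,'s'),(b,'t')):
    u=proj(im,[424,325,86])[0].astype(int); w=im['color'][u[1]-16:u[1]+17,u[0]-16:u[0]+17].astype(int)
    g=np.where((w.max(2)-w.min(2)<35)&(w.sum(2)>330),1,0).astype(np.uint8)
    print(nm,u); print('\n'.join(''.join('.#'[v] for v in r) for r in g))
E
python3 go.py 424 325 150 -7
```

```text
scene fluxtin 0.51 [ 649.  -222.1    7. ]
top fluxtin 0.67 [435.6 340.9   7. ]
top fluxtin 0.64 [ 655.  -215.6    7. ]
s [354 172]
.................................
.................................
.................................
.................................
.................................
.................................
.................................
.................................
.................................
.................................
.................................
.................................
.................................
......################...#.......
......#..############.....#......
......#..#############....#......
.........#############....#......
.......#..############...........
.......#..############...........
.......#..#############....#.....
...........############....#.....
........####################.....
........#####################....
.................................
.................................
.................................
.................................
.................................
.................
[... 826 characters left out ...]
#########.........
.............############........
.........##.#############........
.........################........
.................................
.................................
.................................
.................................
.................................
.................................
.................................
.................................
.................................
.................................
t 19.4 pos [ 645.5 -227.   161.4] yaw -115.2 j1,j6 [-6. 71.] w 85.6 gf 0.0 F [-0.2 -0.8  0.2]
shift m [-0.4351 -0.4055  0.0121]
turn -71.8 rotvec [ 0.1  0.1 71.8] j6 then -44
turn 108.2 rotvec [-1.000e-01  1.000e-01 -1.082e+02] j6 then 136
```

```bash
sed -i "s/j1=np.degrees(np.arctan2(y,x))/j1=np.degrees(np.arctan2(y,x)-np.arctan2(p[1],p[0])+j[0])/" go.py; python3 - <<'E'
from fit import *
np.set_printoptions(precision=1,suppress=True)
a=arm.get_image('scene');b=arm.get_image('top')
c=[at(a,np.array(u)*90/400+[310-.5,110-.5],86)[:2] for u in((150,262),(243,262),(250,305),(160,300))]
print(np.array(c),np.mean(c,0),[np.degrees(np.arctan2(*(c[j]-c[i])[::-1])) for i,j in((0,1),(3,2))],at(b,(170.5,212.5),86))
# battery-only fit, top face vs rest: maximise separation of pale mask
from scipy.optimize import minimize
def soft(im): 
    w=im['color'].astype(np.float32); lab=cv2.cvtColor(im['color'],cv2.COLOR_RGB2LAB).astype(np.float32)
    return lab
for ims in([a,b],[a],[b]):
    D=[]
    for im in ims:
        u=proj(im,[424,325,73])[0].astype(int); win=(u[0]-16,u[1]-16,u[0]+17,u[1]+17)
        l=cv2.resize(soft(im)[win[1]:win[3],win[0]:win[2]],None,fx=S,fy=S,interpolation=cv2.INTER_CUBIC)
        f=np.clip((l[...,0]-90)/70,0,1)*(np.hypot(l[...,1]-128,l[...,2]-128)<14)   # pale grey
        D.append((im,win,f))
    def cost(p):
        t=0
        for im,win,f in D:
            L=render(im,win,[solid('box',(56,38),p[0],p[1],p[2],60,26)]); L=(L>0) if im is a else (L==2)
            t+=(f[~L]).sum()+(.5-f[L]).clip(0).sum()*2
        return t
    best=min((minimize(cost,[424,325,y0],method='Nelder-Mead',options=dict(initial_simplex=[[424,325,y0],[430,325,y0],[424,331,y0],[424,325,y0+.15]])) for y0 in(-1.8,-1.6,-1.4)),key=lambda r:r.fun)
    print(best.x,best.fun)
E
```

```text
[[407.8 296.6]
 [409.4 353.4]
 [444.5 350.4]
 [439.  297.3]] [425.2 324.4] [np.float64(88.31899349369132), np.float64(84.04287940820458)] [424.3 323.7  86. ]
[423.1 323.8  -1.6] 3839.40185546875
[418.4 328.7  -1.9] 3079.339599609375
[423.3 323.2  -1.6] 640.5910034179688
```

```bash
python3 go.py 424.5 324.5 140 -3.5
```

```text
t 19.5 pos [ 645.5 -227.1  160.8] yaw -115.1 j1,j6 [-6. 71.] w 85.3 gf 0.0 F [ 0.1 -0.5 -1. ]
shift m [-0.4343 -0.4054  0.0216]
turn -68.4 rotvec [ 0.1  0.1 68.4] j6 then -54
turn 111.6 rotvec [-1.000e-01  1.000e-01 -1.116e+02] j6 then 126
```

servo_tool(increments=[[1,-0.4343,-0.4054,0.02,0,0,68.4],[1,-0.4343,-0.4054,0.02,0,0,68.4],[1,-0.4343,-0.4054,0.02,0,0,68.4],[1,-0.4343,-0.4054,0.02,0,0,68.4],[1,-0.4343,-0.4054,0.02,0,0,68.4],[1,-0.4343,-0.4054,0.02,0,0,68.4],[1,-0.4343,-0.4054,0.02,0,0,68.4],[1,-0.4343,-0.4054,0.02,0,0,68.4],[1,-0.4343,-0.4054,0.02,0,0,68.4],[1,-0.4343,-0.4054,0.02,0,0,68.4],[1,-0.4343,-0.4054,0.02,0,0,68.4],[1,-0.4343,-0.4054,0.02,0,0,68.4]])

```text
clock: 21.0
position: [424.9, 323.9, 110.9]
ee_rot: [-0.685, 0.728, -0.0, -0.001]
contact_force: [0.9, -1.2, -0.3]
gripper_width: 85.4
grasp_force: 0.0
```

```bash
python3 go.py 424.5 324.5 66.5 -3.5; python3 - <<'E'
from fit import *
np.set_printoptions(precision=2,suppress=True)
a=arm.get_image('scene');b=arm.get_image('top')
for ims in([a,b],[a],[b]):
    q,f,s=run([('box',(84,84),0,12),('cyl',36,7,24)],np.array([646,-226.5,-.31,647,-227,0.]),ims); print(q,f)
E
```

```text
t 21.0 pos [424.9 323.9 141.4] yaw 176.5 j1,j6 [ 55. -58.] w 85.4 gf 0.0 F [ 0.9 -1.2 -0.3]
shift m [-0.0007  0.0003  0.0749]
turn -180.0 rotvec  j6 then -238
turn 0.0 rotvec [ 0.1 -0.1 -0. ] j6 then -58
turn 180.0 rotvec  j6 then 122
[ 645.26 -225.17   -0.31  646.72 -225.32    0.03] 446.2084655761719
[ 645.28 -225.04   -0.31  646.79 -225.13    0.05] 280.1771240234375
[ 645.05 -224.85   -0.3   647.04 -226.49    0.1 ] 162.3915252685547
```

Tin at (647,-226), centred in the recess. Now the battery.

servo_tool(increments=[[1,-0.0007,0.0003,0.03,0,0,0],[1,-0.0007,0.0003,0.06,0,0,0],[1,-0.0007,0.0003,0.0749,0,0,0],[1,-0.0007,0.0003,0.0749,0,0,0],[0.55,-0.0007,0.0003,0.0749,0,0,0],[0.5,-0.0007,0.0003,0.0749,0,0,0],[0.45,-0.0007,0.0003,0.0749,0,0,0],[0.4,-0.0007,0.0003,0.0749,0,0,0],[0.3,-0.0007,0.0003,0.0749,0,0,0],[0.2,-0.0007,0.0003,0.0749,0,0,0]])

```text
clock: 22.35
position: [425.7, 325.6, 38.1]
ee_rot: [-0.685, 0.728, -0.0, 0.001]
contact_force: [-0.6, -1.5, 5.0]
gripper_width: 36.7
grasp_force: 59.3
```

servo_tool(increments=[[0.2,0,0,-0.01,0,0,0],[0.2,0,0,-0.03,0,0,0],[0.2,0,0,-0.07,0,0,0],[0.2,0,0,-0.08,0,0,0],[0.2,0,0,-0.08,0,0,0]])

```text
clock: 22.98
position: [424.9, 325.1, 117.1]
ee_rot: [-0.685, 0.729, 0.0, 0.0]
contact_force: [-0.3, 0.0, -1.3]
gripper_width: 37.1
grasp_force: 59.1
```

```bash
python3 pts.py battery:140 core:34 ; python3 go.py 441.5 -343.5 150 119.2
```

```text
scene battery 0.76 [423.6 335.  140. ]
top battery 0.64 [423.2 324.1 140. ]
top battery 0.3 [ 422.1 -317.6  140. ]
scene core 0.66 [432.8 320.5  34. ]
top core 0.57 [436.8 325.9  34. ]
t 23.4 pos [424.9 324.7 146.6] yaw 176.5 j1,j6 [ 55. -58.] w 36.5 gf 59.1 F [ 0.2 -0.2 -0.6]
shift m [ 0.6659 -0.0579 -0.0026]
turn -57.3 rotvec [ 0.  -0.1 57.3] j6 then -40
turn 122.7 rotvec [ 1.000e-01  0.000e+00 -1.227e+02] j6 then 140
```

servo_tool(increments=[[0.2,0.06,-0.005,0,0,0,5],[0.2,0.6659,-0.0579,0,0,0,57.3],[0.2,0.6659,-0.0579,0,0,0,57.3],[0.2,0.6659,-0.0579,0,0,0,57.3],[0.2,0.6659,-0.0579,0,0,0,57.3],[0.2,0.6659,-0.0579,0,0,0,57.3],[0.2,0.6659,-0.0579,0,0,0,57.3],[0.2,0.6659,-0.0579,0,0,0,57.3],[0.2,0.6659,-0.0579,0,0,0,57.3],[0.2,0.6659,-0.0579,0,0,0,57.3],[0.2,0.6659,-0.0579,0,0,0,57.3],[0.2,0.6659,-0.0579,0,0,0,57.3]])

```text
clock: 24.88
position: [441.3, -346.1, 115.9]
ee_rot: [-0.25, 0.968, 0.0, -0.0]
contact_force: [0.1, 0.4, -1.0]
gripper_width: 36.7
grasp_force: 59.1
```

```bash
python3 go.py 441.5 -343.5 24 119.2;  python3 - <<'E'
from fit import *
np.set_printoptions(precision=2,suppress=True)
a=arm.get_image('scene');b=arm.get_image('top')
for ims in([a,b],[a],[b]):
    q,f,s=run([('box',(110,62),0,34),('cyl',62,34,26)],np.array([420,327,-.2,428,325,0.]),ims); print(q,f)
    q,f,s=run([('cyl',62,34,26)],np.array([428,325,0.]),ims,pad=3); print(q,f)
E
```

```text
t 24.9 pos [ 441.3 -346.1  146.4] yaw 118.9 j1,j6 [-22. -40.] w 36.7 gf 59.1 F [ 0.1  0.4 -1. ]
shift m [-0.0015  0.0021  0.1224]
turn -179.7 rotvec  j6 then -219
turn 0.3 rotvec [ 0.  -0.  -0.3] j6 then -39
turn 180.3 rotvec  j6 then 141
[420.03 328.33  -0.21 425.98 325.59   0.01] 524.197265625
[427.78 325.29   0.27] 206.08749389648438
[421.01 328.86  -0.23 426.03 326.96   0.17] 291.48370361328125
[428.79 325.8    0.11] 113.26583862304688
[419.17 323.24  -0.19 426.38 323.35   0.5 ] 220.42466735839844
[425.27 323.36   0.15] 87.45484924316406
```

servo_tool(increments=[[0.2,-0.0015,0.0021,0.05,0,0,0],[0.2,-0.0015,0.0021,0.09,0,0,0],[0.2,-0.0015,0.0021,0.105,0,0,0],[0.2,-0.0015,0.0021,0.113,0,0,0],[0.2,-0.0015,0.0021,0.118,0,0,0],[0.2,-0.0015,0.0021,0.121,0,0,0],[0.2,-0.0015,0.0021,0.1215,0,0,0],[0.2,-0.0015,0.0021,0.1215,0,0,0]])

```text
clock: 25.98
position: [442.3, -340.8, -4.2]
ee_rot: [-0.252, 0.968, -0.0, 0.0]
contact_force: [0.4, -0.1, -0.3]
gripper_width: 37.0
grasp_force: 59.2
```

servo_tool(increments=[[0.2,0.0012,-0.002,0.0,0,0,0],[0.2,0.0012,-0.002,0.001,0,0,0],[0.2,0.0012,-0.002,0.002,0,0,0],[0.2,0.0012,-0.002,0.0025,0,0,0],[0.2,0.0012,-0.002,0.0025,0,0,0]])

```text
clock: 26.6
position: [441.9, -343.0, -6.8]
ee_rot: [-0.252, 0.968, -0.0, -0.0]
contact_force: [-1.9, 0.7, 2.8]
gripper_width: 36.6
grasp_force: 59.5
```

servo_tool(increments=[[0.47,0,0,0,0,0,0],[0.55,0,0,0,0,0,0],[0.7,0,0,0,0,0,0],[0.7,0,0,-0.02,0,0,0],[1,0,0,-0.07,0,0,0],[1,0,0,-0.12,0,0,0],[1,0,0,-0.13,0,0,0]])

```text
clock: 27.48
position: [444.1, -344.0, 126.8]
ee_rot: [-0.252, 0.968, -0.003, 0.003]
contact_force: [-1.0, -0.2, -0.2]
gripper_width: 85.5
grasp_force: 0.0
```

```bash
python3 pts.py battery:15; python3 go.py 427 325 120 78
```

```text
scene battery 0.78 [ 442.7 -336.7   15. ]
top battery 0.63 [ 438.4 -341.9   15. ]
top battery 0.52 [ 437.9 -349.1   15. ]
t 27.7 pos [ 441.  -342.4  151.9] yaw 119.1 j1,j6 [-21. -40.] w 85.2 gf 0.0 F [-0.3  0.1 -0. ]
shift m [-0.3127  0.5897  0.0329]
turn -41.1 rotvec [ 0.1 -0.1 41.1] j6 then -156
turn 138.9 rotvec [ 1.000e-01  1.000e-01 -1.389e+02] j6 then 24
```

servo_tool(increments=[[1,-0.3127,0.5897,0.03,0,0,0],[1,-0.3127,0.5897,0.03,0,0,0],[1,-0.3127,0.5897,0.03,0,0,0],[1,-0.3127,0.5897,0.03,0,0,0],[1,-0.3127,0.5897,0.03,0,0,0],[1,-0.3127,0.5897,0.03,0,0,0],[1,-0.3127,0.5897,0.03,0,0,0],[1,-0.3127,0.5897,0.03,0,0,0],[1,-0.3127,0.5897,0.03,0,0,0],[1,-0.3127,0.5897,0.03,0,0,0],[1,-0.3127,0.5897,0.03,0,0,0],[1,-0.3127,0.5897,0.03,0,0,0]])

```text
clock: 29.18
position: [426.8, 326.2, 90.3]
ee_rot: [-0.253, 0.967, -0.001, -0.001]
contact_force: [-0.9, -1.0, -0.4]
gripper_width: 85.0
grasp_force: 0.0
```

```bash
python3 go.py 427 325 38 119; python3 - <<'E'
from fit import *
np.set_printoptions(precision=2,suppress=True)
a=arm.get_image('scene');b=arm.get_image('top')
for ims in([a,b],[a],[b]):
    q,f,s=run([('box',(100,80),0,20),('box',(56,38),15,26)],np.array([441,-344,.51,441,-343,.51]),ims); print(q,f)
E
```

```text
t 29.2 pos [426.8 326.2 120.8] yaw 119.4 j1,j6 [  55. -115.] w 85.0 gf 0.0 F [-0.9 -1.  -0.4]
shift m [ 0.0001 -0.001   0.0828]
turn -180.4 rotvec  j6 then -296
turn -0.4 rotvec [-0.1 -0.2  0.4] j6 then -116
turn 179.6 rotvec  j6 then 64
[ 441.38 -343.16    0.51  439.61 -342.52    0.58] 472.7227783203125
[ 441.57 -343.21    0.52  439.54 -341.81    0.57] 240.75674438476562
[ 441.31 -343.93    0.51  440.2  -344.54    0.58] 228.5061492919922
```

Battery is centred in the charger. Now the core.

servo_tool(increments=[[1,0,-0.001,0.04,0,0,0],[1,0,-0.001,0.07,0,0,0],[1,0,-0.001,0.0825,0,0,0],[1,0,-0.001,0.0825,0,0,0],[0.85,0,-0.001,0.0825,0,0,0],[0.75,0,-0.001,0.0825,0,0,0],[0.7,0,-0.001,0.0825,0,0,0],[0.65,0,-0.001,0.0825,0,0,0],[0.55,0,-0.001,0.0825,0,0,0],[0.45,0,-0.001,0.0825,0,0,0]])

```text
clock: 30.52
position: [428.9, 324.2, 12.2]
ee_rot: [-0.252, 0.968, 0.001, 0.001]
contact_force: [-1.4, -0.6, 7.5]
gripper_width: 59.4
grasp_force: 62.8
```

servo_tool(increments=[[0.45,0,0,-0.008,0,0,0],[0.45,0,0,-0.02,0,0,0],[0.45,0,0,-0.05,0,0,0],[0.45,0,0,-0.08,0,0,0],[0.45,0,0,-0.08,0,0,0]])

```text
clock: 31.15
position: [429.4, 325.1, 93.2]
ee_rot: [-0.252, 0.968, 0.002, 0.003]
contact_force: [-0.2, 0.7, -1.4]
gripper_width: 59.3
grasp_force: 65.0
```

```bash
python3 pts.py core:87 pack:0; python3 go.py 657.5 225.8 120 k
```

```text
scene core 0.87 [406.4 340.2  87. ]
scene core 0.27 [ 528.7 -293.4   87. ]
top core 0.46 [433.8 331.9  87. ]
scene pack 0.94 [303.7 466.9  -0. ]
scene pack 0.81 [263.1 276.8   0. ]
scene pack 0.68 [591.5 412.9   0. ]
top pack 0.94 [318.4 445.9   0. ]
top pack 0.9 [590.5 408.1   0. ]
top pack 0.72 [250.9 277.3   0. ]
t 31.6 pos [427.9 323.1 119.9] yaw 119.2 j1,j6 [  54. -115.] w 59.1 gf 65.0 F [-0.1  0.1 -1.4]
shift m [-0.1531 -0.1968 -0.0002]
turn 0.0 rotvec [-0.  -0.1 -0. ] j6 then -97
```

servo_tool(increments=[[0.45,-0.04,-0.05,0,0,0,0],[0.45,-0.1531,-0.1968,0,0,0,0],[0.45,-0.1531,-0.1968,0,0,0,0],[0.45,-0.1531,-0.1968,0,0,0,0],[0.45,-0.1531,-0.1968,0,0,0,0],[0.45,-0.1531,-0.1968,0,0,0,0],[0.45,-0.1531,-0.1968,0,0,0,0],[0.45,-0.1531,-0.1968,0,0,0,0]])

```text
clock: 32.55
position: [657.0, 227.2, 90.8]
ee_rot: [-0.253, 0.968, 0.0, 0.0]
contact_force: [0.2, -0.0, -2.2]
gripper_width: 59.0
grasp_force: 65.2
```

```bash
python3 pts.py core:111; python3 go.py 657.5 225.8 18 k; python3 - <<'E'
from fit import *
np.set_printoptions(precision=2,suppress=True)
a=arm.get_image('scene');b=arm.get_image('top')
for ims in([a,b],[a],[b]):
    q,f,s=run([('box',(110,62),0,34)],np.array([420,327,-.2]),ims); print(q,f)
q,f,s=run([('cyl',62,111,26)],np.array([657,226,0.]),[a],pad=4); print('core',q,f)
E
```

```text
scene core 0.55 [656.8 226.4 111. ]
top core 0.54 [659.4 233.1 111. ]
top core 0.4 [444.6 -10.7 111. ]
t 32.8 pos [657.5 226.7 121.2] yaw 119.2 j1,j6 [ 32. -93.] w 58.8 gf 65.2 F [-0.7  0.3 -1.3]
shift m [ 0.0005 -0.0008  0.1032]
turn 0.0 rotvec [ 0.  0. -0.] j6 then -93
[423.76 322.34   0.88] 579.3908081054688
[447.56 327.14  -0.41] 204.8471221923828
[424.38 314.57   0.25] 358.3380432128906
core [639.91 233.39   0.38] 258.8450927734375
```

servo_tool(increments=[[0.45,0.0005,-0.0008,0.05,0,0,0],[0.45,0.0005,-0.0008,0.08,0,0,0],[0.45,0.0005,-0.0008,0.092,0,0,0],[0.45,0.0005,-0.0008,0.099,0,0,0],[0.45,0.0005,-0.0008,0.102,0,0,0],[0.45,0.0005,-0.0008,0.1025,0,0,0],[0.45,0.0005,-0.0008,0.1025,0,0,0]])

```text
clock: 33.72
position: [658.3, 225.5, -11.2]
ee_rot: [-0.252, 0.968, 0.0, 0.001]
contact_force: [-0.9, 0.1, -2.1]
gripper_width: 59.2
grasp_force: 65.2
```

TCP is at 19.3 true with no contact, so I continue in small steps.

servo_tool(increments=[[0.45,0,0,0.001,0,0,0],[0.45,0,0,0.002,0,0,0],[0.45,0,0,0.003,0,0,0],[0.45,0,0,0.003,0,0,0]])

```text
clock: 34.22
position: [657.9, 225.3, -13.7]
ee_rot: [-0.252, 0.968, -0.0, 0.0]
contact_force: [-3.1, -1.1, 5.0]
gripper_width: 59.1
grasp_force: 65.9
```

servo_tool(increments=[[0.73,0,0,0,0,0,0],[0.8,0,0,0,0,0,0],[1,0,0,0,0,0,0],[1,0,0,0,0,0,0],[1,0,0,-0.02,0,0,0],[1,0,0,-0.07,0,0,0],[1,0,0,-0.12,0,0,0],[1,0,0,-0.12,0,0,0]])

```text
clock: 35.22
position: [661.4, 226.9, 112.8]
ee_rot: [-0.252, 0.968, 0.001, 0.007]
contact_force: [0.5, -0.0, 0.3]
gripper_width: 85.3
grasp_force: 0.0
```

```bash
python3 pts.py core:8; cat > pk.py <<'E'
from fit import *
np.set_printoptions(precision=1,suppress=True)
# brass strips of the pack: yellow blobs near (421,327); outline: dark blob in both pictures
for cam in('scene','top'):
    im=arm.get_image(cam); u=proj(im,[421,327,34])[0].astype(int); r=26
    w=im['color'][u[1]-r:u[1]+r,u[0]-r:u[0]+r]; big=cv2.resize(w,None,fx=4,fy=4,interpolation=cv2.INTER_CUBIC)
    h=cv2.cvtColor(big,cv2.COLOR_RGB2HSV); m=((h[...,0]>17)&(h[...,0]<33)&(h[...,1]>100)&(h[...,2]>100)).astype(np.uint8)
    n,l,st,ce=cv2.connectedComponentsWithStats(m)
    for i in range(1,n):
        if st[i,4]>40:
            q=(ce[i]+.5)/4-.5+u-r
            ys,xs=np.where(l==i); rc=cv2.minAreaRect(np.c_[xs,ys].astype(np.float32)); print(cam,'brass',st[i,4],q,at(im,q,34)[:2],'rect',np.array(rc[1]),rc[2])
    for d in arm.look_for(cam,'pack'): print(cam,round(d['p'],2),np.array(d['box']),at(im,d['box'][:2],17)[:2])
E
python3 pk.py
```

```text
scene core 0.56 [661.1 225.3   8. ]
scene core 0.33 [669.  223.9   8. ]
top core 0.75 [657.9 226.5   8. ]
top core 0.34 [471.2 185.2   8. ]
scene 0.93 [396.3 161.8  23.6  27.7] [321.8 483.6]
scene 0.83 [320.3 148.5  32.4  30.2] [257.6 262.1]
scene 0.66 [395.1 242.7  46.1  50.2] [603.9 407. ]
scene 0.55 [284.1 171.6  37.4  35.9] [351.9 142.3]
scene 0.42 [115.3 203.4  35.1  38.5] [ 457.7 -335.1]
top brass 117 [179.5 203.1] [460.6 304.7] rect [12. 10.] 0.0
top 0.72 [272.  204.8  36.2  44.3] [449.  -16.1]
top 0.61 [157.  165.8  15.6  27.3] [598.3 389.8]
top 0.59 [136.2 247.6  26.   31.1] [310.9 458.7]
top 0.55 [181.  207.1  10.6   9.9] [448.3 303. ]
```

The arm hides the pile here, so I move it clear and measure again.

```bash
python3 go.py 450 -150 180 78
```

```text
t 35.6 pos [657.2 225.  134. ] yaw 119.2 j1,j6 [ 32. -93.] w 85.2 gf 0.0 F [ 0.6 -0.3  0.3]
shift m [ 0.3638 -0.2265 -0.0451]
turn -41.2 rotvec [-0.1 -0.1 41.2] j6 then -97
turn 138.8 rotvec [ 2.000e-01 -1.000e-01 -1.388e+02] j6 then 83
```

servo_tool(increments=[[1,0,0,-0.045,0,0,0],[1,0.3638,-0.2265,-0.045,0,0,41.2],[1,0.3638,-0.2265,-0.045,0,0,41.2],[1,0.3638,-0.2265,-0.045,0,0,41.2],[1,0.3638,-0.2265,-0.045,0,0,41.2],[1,0.3638,-0.2265,-0.045,0,0,41.2],[1,0.3638,-0.2265,-0.045,0,0,41.2],[1,0.3638,-0.2265,-0.045,0,0,41.2],[1,0.3638,-0.2265,-0.045,0,0,41.2]])

```text
clock: 36.75
position: [448.2, -152.1, 149.6]
ee_rot: [0.107, 0.994, -0.0, -0.001]
contact_force: [0.5, 0.3, -0.0]
gripper_width: 85.5
grasp_force: 0.0
```

```bash
python3 pk.py; python3 pts.py core:8; python3 - <<'E'
from fit import *
np.set_printoptions(precision=2,suppress=True)
a=arm.get_image('scene');b=arm.get_image('top')
for ims in([a,b],[a],[b]):
    q,f,s=run([('box',(110,62),0,34)],np.array([421,327,-.22]),ims,pad=5); print(q,f)
    q,f,s=run([('cyl',90,0,8),('cyl',62,8,26)],np.array([657.5,226,0,658,226,0.]),ims); print('core',q,f)
E
```

```text
scene brass 659 [352.7 172.1] [375.2 338.5] rect [57.8 12.4] 7.125016689300537
scene brass 715 [352.4 196.2] [463.9 321. ] rect [61.9 12.5] 7.125016689300537
scene 0.92 [324.2 147.6  35.   26.4] [254.  274.9]
scene 0.78 [284.6 171.6  40.4  32.6] [352.  143.8]
scene 0.68 [352.9 188.4  25.1  37.6] [422.2 333.6]
scene 0.66 [395.8 240.6  40.5  48.9] [597.7 410.4]
scene 0.63 [386.8 159.8  39.9  31.8] [312.6 457.1]
top brass 542 [175.3 202.5] [463.  319.5] rect [46.3 12.7] 8.972626686096191
top brass 572 [170.2 228.1] [374.9 336.5] rect [47.  13.2] 9.865806579589844
top 0.93 [190.6 264.8  30.9  33.4] [248.6 268.9]
top 0.88 [225.9 236.5  26.4  30.8] [342.6 146.3]
top 0.83 [153.6 169.2  25.8  30.5] [586.3 401.9]
top 0.82 [173.1 218.7  26.5  31.4] [408.2 330.6]
scene core 0.79 [659.3 228.3   8. ]
scene core 0.62 [715.9  10.8   8. ]
scene core 0.54 [672.4 222.7   8. ]
top core 0.74 [658.  217.4   8. ]
[419.53 327.68  -0.19] 366.1953430175781
core [656.51 226.6    0.13 656.46 225.33   0.25] 457.4961853027344
[418.74 329.49  -0.23] 185.25698852539062
core [657.01 226.5   -0.09 656.62 226.42   0.37] 302.760498046875
[419.25 323.69  -0.18] 166.53302001953125
core [656.16 226.65   0.16 654.97 222.21  -0.04] 143.85093688964844
```

Core is seated. The brass strips put the pack at (419.3,328.8) with yaw -11°.

```bash
python3 go.py 419.3 328.8 120 79
```

```text
t 37.2 pos [ 450.7 -149.2  180.2] yaw 78.0 j1,j6 [   1. -103.] w 85.3 gf 0.0 F [ 0.1  0.6 -0. ]
shift m [0.1299 0.4611 0.0602]
turn -179.0 rotvec  j6 then -339
turn 1.0 rotvec [-0. -0. -1.] j6 then -159
turn 181.0 rotvec  j6 then 21
```

servo_tool(increments=[[1,0.1299,0.4611,0.06,0,0,-1],[1,0.1299,0.4611,0.06,0,0,-1],[1,0.1299,0.4611,0.06,0,0,-1],[1,0.1299,0.4611,0.06,0,0,-1],[1,0.1299,0.4611,0.06,0,0,-1],[1,0.1299,0.4611,0.06,0,0,-1],[1,0.1299,0.4611,0.06,0,0,-1],[1,0.1299,0.4611,0.06,0,0,-1],[1,0.1299,0.4611,0.06,0,0,-1],[1,0.1299,0.4611,0.06,0,0,-1]])

```text
clock: 38.5
position: [419.1, 328.0, 89.5]
ee_rot: [0.096, 0.995, -0.0, -0.0]
contact_force: [-0.3, 0.1, -0.4]
gripper_width: 85.6
grasp_force: 0.0
```

```bash
python3 go.py 419.3 328.8 8 79
```

```text
t 38.5 pos [419.1 328.  120. ] yaw 79.0 j1,j6 [  56. -157.] w 85.6 gf 0.0 F [-0.3  0.1 -0.4]
shift m [-1.00e-04  9.00e-04  1.12e-01]
turn -180.0 rotvec  j6 then -337
turn 0.0 rotvec [-0.1 -0.  -0. ] j6 then -157
turn 180.0 rotvec  j6 then 23
```

servo_tool(increments=[[1,0,0.0009,0.05,0,0,0],[1,0,0.0009,0.09,0,0,0],[1,0,0.0009,0.112,0,0,0],[1,0,0.0009,0.112,0,0,0],[0.85,0,0.0009,0.112,0,0,0],[0.75,0,0.0009,0.112,0,0,0],[0.7,0,0.0009,0.112,0,0,0],[0.65,0,0.0009,0.112,0,0,0],[0.55,0,0.0009,0.112,0,0,0],[0.45,0,0.0009,0.112,0,0,0]])

```text
clock: 39.75
position: [420.0, 329.0, -20.5]
ee_rot: [0.096, 0.995, 0.0, 0.0]
contact_force: [-0.3, -2.2, 7.0]
gripper_width: 60.8
grasp_force: 63.4
```

servo_tool(increments=[[0.45,0,0,-0.005,0,0,0],[0.45,0,0,-0.015,0,0,0],[0.45,0,0,-0.04,0,0,0],[0.45,0,0,-0.08,0,0,0],[0.45,0,0,-0.1,0,0,0],[0.45,0,0,-0.1,0,0,0]])

```text
clock: 40.5
position: [420.3, 330.2, 79.7]
ee_rot: [0.096, 0.995, 0.002, 0.001]
contact_force: [-0.0, 0.6, -5.2]
gripper_width: 61.0
grasp_force: 66.7
```

```bash
python3 go.py 447.3 -12.5 108 108.3
```

```text
t 40.5 pos [420.3 330.2 110.2] yaw 79.0 j1,j6 [  56. -157.] w 61.0 gf 66.7 F [-0.   0.6 -5.2]
shift m [-0.0921 -0.3313  0.001 ]
turn -150.7 rotvec [  0.2  -0.3 150.7] j6 then -267
turn 29.3 rotvec [  0.2   0.2 -29.3] j6 then -87
```

servo_tool(increments=[[0.45,-0.012,-0.05,0,0,0,-4],[0.45,-0.0921,-0.3313,0,0,0,-29.3],[0.45,-0.0921,-0.3313,0,0,0,-29.3],[0.45,-0.0921,-0.3313,0,0,0,-29.3],[0.45,-0.0921,-0.3313,0,0,0,-29.3],[0.45,-0.0921,-0.3313,0,0,0,-29.3],[0.45,-0.0921,-0.3313,0,0,0,-29.3],[0.45,-0.0921,-0.3313,0,0,0,-29.3],[0.45,-0.0921,-0.3313,0,0,0,-29.3],[0.45,-0.0921,-0.3313,0,0,0,-29.3]])

```text
clock: 41.75
position: [446.6, -12.7, 77.7]
ee_rot: [-0.16, 0.987, 0.0, -0.0]
contact_force: [-0.0, 0.2, -4.1]
gripper_width: 60.9
grasp_force: 67.3
```

```bash
python3 go.py 447.3 -12.5 19 108.3; python3 pts.py pack:98 | sort -k4
```

```text
t 41.8 pos [446.6 -12.7 108.2] yaw 108.4 j1,j6 [ 19. -91.] w 60.9 gf 67.3 F [-0.   0.2 -4.1]
shift m [-0.0007 -0.0001  0.0892]
turn -180.1 rotvec  j6 then -271
turn -0.1 rotvec [ 0.  -0.   0.1] j6 then -91
turn 179.9 rotvec  j6 then 89
top pack 0.86 [244.7 244.4  98. ]
top pack 0.71 [315.1 412.4  98. ]
scene pack 0.91 [367.1 249.4  98. ]
scene pack 0.89 [399.1 410.5  98. ]
scene pack 0.95 [443.2 123.   98. ]
top pack 0.89 [569.4 372.9  98. ]
```

servo_tool(increments=[[0.45,0,0,0.04,0,0,0],[0.45,0,0,0.07,0,0,0],[0.45,0,0,0.08,0,0,0],[0.45,0,0,0.086,0,0,0],[0.45,0,0,0.088,0,0,0],[0.45,0,0,0.0885,0,0,0],[0.45,0,0,0.0885,0,0,0]])

```text
clock: 42.82
position: [447.1, -13.5, -10.1]
ee_rot: [-0.159, 0.987, 0.0, 0.001]
contact_force: [0.3, -0.3, -4.6]
gripper_width: 60.3
grasp_force: 67.1
```

servo_tool(increments=[[0.45,0,0,0.001,0,0,0],[0.45,0,0,0.002,0,0,0],[0.45,0,0,0.003,0,0,0],[0.45,0,0,0.003,0,0,0]])

```text
clock: 43.32
position: [446.7, -13.6, -13.5]
ee_rot: [-0.159, 0.987, -0.0, 0.0]
contact_force: [-1.4, -0.1, -0.7]
gripper_width: 60.9
grasp_force: 67.7
```

servo_tool(increments=[[0.45,0,0,0.0005,0,0,0],[0.45,0,0,0.001,0,0,0],[0.45,0,0,0.001,0,0,0]])

```text
clock: 43.7
position: [446.7, -13.6, -13.5]
ee_rot: [-0.159, 0.987, -0.0, 0.0]
contact_force: [-4.1, 1.0, 10.8]
gripper_width: 60.2
grasp_force: 69.3
```

Seated (firm contact at TCP 17). Release and rise.

servo_tool(increments=[[0.75,0,0,0,0,0,0],[0.85,0,0,0,0,0,0],[1,0,0,0,0,0,0],[1,0,0,0,0,0,0],[1,0,0,-0.02,0,0,0],[1,0,0,-0.07,0,0,0],[1,0,0,-0.13,0,0,0],[1,0,0,-0.18,0,0,0],[1,0,0,-0.18,0,0,0]])

```text
clock: 44.82
position: [449.5, -13.0, 169.5]
ee_rot: [-0.159, 0.987, 0.0, 0.005]
contact_force: [-0.8, 0.1, 0.1]
gripper_width: 85.5
grasp_force: 0.0
```

```bash
python3 go.py 420 250 190 k
```

```text
t 44.8 pos [449.5 -13.  200. ] yaw 108.3 j1,j6 [ 19. -91.] w 85.5 gf 0.0 F [-0.8  0.1  0.1]
shift m [-0.0544  0.2589  0.0104]
turn 0.0 rotvec [-0.   0.6  0. ] j6 then -123
```

Move clear of the view, then verify all four.

servo_tool(increments=[[1,-0.0544,0.2589,0,0,0,0],[1,-0.0544,0.2589,0,0,0,0],[1,-0.0544,0.2589,0,0,0,0],[1,-0.0544,0.2589,0,0,0,0],[1,-0.0544,0.2589,0,0,0,0],[1,-0.0544,0.2589,0,0,0,0],[1,-0.0544,0.2589,0,0,0,0],[1,-0.0544,0.2589,0,0,0,0]])

```text
clock: 45.82
position: [417.3, 247.9, 165.2]
ee_rot: [-0.158, 0.987, -0.0, -0.0]
contact_force: [-0.0, -1.1, -0.6]
gripper_width: 85.6
grasp_force: 0.0
```

```bash
cat > fin.py <<'E'
from fit import *
np.set_printoptions(precision=2,suppress=True)
a=arm.get_image('scene');b=arm.get_image('top')
J=dict(pack=([('box',(138,90),0,12),('box',(110,62),7,34)],[447,-12.5,.32,447,-13,.32]),battery=([('box',(100,80),0,20),('box',(56,38),15,26)],[441,-344,.51,441,-343,.51]),
 tin=([('box',(84,84),0,12),('cyl',36,7,24)],[646,-226,-.31,647,-226,0]),core=([('cyl',90,0,8),('cyl',62,8,26)],[657.5,226,0,658,226,0]))
for n,(o,p) in J.items():
    for ims in([a,b],[a],[b]):
        q,f,s=run(o,np.array(p,float),ims); print(n,q,'gap',np.hypot(*(q[3:5]-q[:2])))
E
python3 fin.py; python3 pts.py can:0 carabiner:0
```

```text
pack [446.98 -13.2    0.33 446.66 -12.36   0.31] gap 0.8954210645600365
pack [446.66 -12.5    0.31 445.53 -11.39   0.3 ] gap 1.5881133466352924
pack [447.27 -14.27   0.33 448.46 -13.67   0.32] gap 1.329199724646153
battery [ 442.1  -343.2     0.53  438.86 -343.13    0.58] gap 3.2376747621389903
battery [ 441.24 -343.7     0.52  438.67 -342.16    0.59] gap 2.993804508163724
battery [ 442.8  -343.39    0.54  439.7  -344.8     0.58] gap 3.3968654236469376
tin [ 644.95 -225.53   -0.31  647.76 -224.85    0.13] gap 2.892812066201048
tin [ 645.25 -225.36   -0.32  647.61 -224.92    0.18] gap 2.395439164229674
tin [ 641.89 -226.97   -0.32  649.33 -226.21    0.12] gap 7.476163094207141
core [656.66 226.54   0.05 656.45 225.33   0.18] gap 1.2333624857486702
core [656.93 226.58  -0.05 656.71 226.08   0.17] gap 0.5414971316590205
core [655.97 226.61   0.18 654.48 222.1    0.01] gap 4.755200438333603
scene can 0.7 [715.2   9.9   0. ]
top can 0.98 [722.5  -0.5   0. ]
scene carabiner 0.73 [483.6 188.6   0. ]
top carabiner 0.56 [484.6 180.4   0. ]
```

All four are centred and the bystanders have not moved.

```bash
python3 -c "
from bench import arm
print(arm.job_done())"
```

```text
the job is handed in; nothing more can be done
None
```

I handed the job in at about 46 s: the tin, battery, core and pack each sit in their own place, about 1–3 mm off centre by my last measurement, with the gripper empty and clear and the can and carabiner where they were; no verdict came back.

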